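# Load the countertop samples into the polishing nest and close its guard

### The job

Get the polishing station ready for its next run: take every countertop sample out of the cabinet drawer and seat each one flat and square in a pocket of its own, slab down and upstand pointing up, with the nest's guard lifted right back. Once all are in, lower the guard gently until it is fully down, and leave the drawer fully shut. Never let the guard fall or slam at either end, and leave the other things on the bench where they are.

Things in the scene. Friction and masses are not known exactly. Their poses are not given: they have to be found in the camera images.
- fixture: aluminium polishing nest on a dark steel base, 150 x 350 mm, fixed to the bench, 45 mm high; origin: centre of its underside; x points away from the robot (to the hinge side), y along the row of four pockets, z up. Walls between pockets 17 mm wide, their tops 45 mm above the bench
- pocket0 (a point): centre of the floor of pocket 0 of the nest, 37 mm above the bench. The four alike pockets, 75 mm apart in a row along the nest's y, are 84 mm (along the nest's x) by 58 mm (along y), 8 mm deep
- pocket1 (a point): centre of the floor of pocket 1 of the nest, 37 mm above the bench. The four alike pockets, 75 mm apart in a row along the nest's y, are 84 mm (along the nest's x) by 58 mm (along y), 8 mm deep
- pocket2 (a point): centre of the floor of pocket 2 of the nest, 37 mm above the bench. The four alike pockets, 75 mm apart in a row along the nest's y, are 84 mm (along the nest's x) by 58 mm (along y), 8 mm deep
- pocket3 (a point): centre of the floor of pocket 3 of the nest, 37 mm above the bench. The four alike pockets, 75 mm apart in a row along the nest's y, are 84 mm (along the nest's x) by 58 mm (along y), 8 mm deep
- guard (a joint): angle of the hinged guard over the nest (rad): 0 = fully down on its stop, 1.75 = fully lifted back on its open stop. The guard is a grey box open below with a clear top, 144 x 338 x 50 mm, 0.45 kg; it stays up by itself beyond about 1.2 rad but falls if let go lower down
- guard_hinge (a point): middle of the guard's hinge axis, which runs along the nest's y at the nest's far edge, 50 mm above the bench, 70 mm behind the nest's centre
- guard_bar (a point): middle of the guard's black handle bar, 12 mm thick, 110 mm long along the nest's y, 40 mm clear off the guard's front wall; 184 mm in front of and 25 mm above the hinge axis when the guard is down
- cabinet: low grey bench cabinet, 260 deep x 240 wide x 100 mm high, fixed, with a cork block fast on top of it (135 mm high there); origin: middle of the foot of its front face, at bench height (so 12 mm behind the shut drawer panel's outer face); x points into it, away from the robot, so the drawer slides out along its -x
- drawer (a joint): how far the cabinet's drawer is out (m): 0 = fully shut, 0.20 = fully open on its stop; it starts some way out and stays where it is left. Inside floor 18 mm above the bench, side and back walls 5 mm thick, tops 40 mm above the bench, front panel 93 mm high; inside 210 mm wide, 200 mm deep
- drawer_bar (a point): middle of the drawer's steel handle bar, 12 mm thick, 100 mm long along the cabinet's y, 68 mm above the bench, its axis 42 mm in front of the drawer's front panel
- sample0: white solid-surface sample with an upstand (L section), 150 g: slab 80 mm (x) x 54 mm (y) x 14 mm thick, and along its whole +y long edge an upstand 14 mm thick and 45 mm high from the underside (its middle plane at y = +20 mm). Origin: centre of the slab's underside, z up. All samples are alike; two to four are present, in the drawer at the start
- sample1: white solid-surface sample with an upstand (L section), 150 g: slab 80 mm (x) x 54 mm (y) x 14 mm thick, and along its whole +y long edge an upstand 14 mm thick and 45 mm high from the underside (its middle plane at y = +20 mm). Origin: centre of the slab's underside, z up. All samples are alike; two to four are present, in the drawer at the start
- sample2: white solid-surface sample with an upstand (L section), 150 g: slab 80 mm (x) x 54 mm (y) x 14 mm thick, and along its whole +y long edge an upstand 14 mm thick and 45 mm high from the underside (its middle plane at y = +20 mm). Origin: centre of the slab's underside, z up. All samples are alike; two to four are present, in the drawer at the start
- sample3: white solid-surface sample with an upstand (L section), 150 g: slab 80 mm (x) x 54 mm (y) x 14 mm thick, and along its whole +y long edge an upstand 14 mm thick and 45 mm high from the underside (its middle plane at y = +20 mm). Origin: centre of the slab's underside, z up. All samples are alike; two to four are present, in the drawer at the start
- tape: roll of yellow tape lying flat, 104 mm across, 25 mm high; not part of the job
- pad: round white polishing pad, 156 mm across, 34 mm high; not part of the job
- spray: white bottle, 64 mm across, 160 mm high; not part of the job
- spatula: spatula 260 mm long lying on the bench; not part of the job
- mug: green cup, 80 mm across, 90 mm high; not part of the job

How it is judged:
By the outcome, as a careful person would: the job done as asked, in the order asked, and still so for the second after the job is handed in, with the robot touching nothing.
Of sample0, sample1, sample2, sample3 only 2 to 4 are there at a start; the rules pass over those that are not, and their reading is None.
At some moment in a run one of sample0, sample1, sample2, sample3 may be knocked a few centimetres aside while the robot is not near it.
It also fails if it takes over 210 s, if anything falls off the work surface, if the arm or the gripper's body presses on something with over 40 N, if the wrist force passes 120 N, or if a joint passes its speed limit or range.

### The arm

A 6-joint arm with a two-finger parallel gripper is mounted at the origin on the work surface. World frame = base frame: x ahead of the robot, y to its left, z up, the work surface at z = 0. Lengths are in m, angles in rad, forces in N, time in s.
With the tool pointing down it reaches from about 0.25 to 0.775 m from the base axis. Payload 4 kg.
Tool frame: the origin (TCP) lies midway between the tips of the shut fingers; the grasp point (between the pads) lies 19 mm behind it; x points along the fingers, y is the direction in which the jaws open and shut, and the axes are right-handed (so a half turn about x gives the same grasp; the last joint's range is limited). The gripper opens to 94 mm and grips with 3 to 60 N. Pads are 16 mm wide; open, the fingers measure 119 mm over their backs; the gripper's body (75 mm by 177 mm) begins 78 mm behind the grasp point.
Start: joints at [1.03, 0.087, 1.371, -0, 1.684, -0.103], TCP at [0.233, 0.498, 0.206] pointing down, gripper open.
Joint ranges: [-3.1, 3.1], [-0.76, 2.03], [0.27, 2.55], [-1.08, 4.22], [0.17, 2.65], [-2.57, 2.57]. Speed limits (rad/s): [2.79, 2.79, 3.14, 3.14, 3.14, 3.14].

### API

Orientations are given as a 3x3 rotation matrix whose columns are the frame's x, y, z axes.
In Python, from rig import arm gives the robot as it stands. The module is installed in compiled form; this text tells all that it offers.
- The arm moves only by the tool drive_tool, never from a script. Its argument "targets" is a list of rows, each a list of 3 entries, a list of its own where there are three numbers: the shift along the tool's x, y, z in m, then the turn about the tool's x in degrees, then the opening, from 0 (shut) to 1 (fully open). A call has 1 to 10 rows; each row is the pose to reach, as a shift and turn from the pose commanded when the call began, along the tool's axes at that moment; what a row does not reach only later rows make up. A row lasts 1/8 s, in which the tool goes at most 62.5 mm and 10.7 degrees, less where a joint would pass 70% of its speed; a pose out of reach is approached as far as the arm can. A call with a gripper value outside its range is refused whole. The fingers move at their own pace and stop on an object; "squeeze" is the grip in N (left out, the last holds). Time passes only in rows, so rows that repeat a pose let the fingers close. It gives the time, the measured TCP pose, the force and the opening at its end, in the units of the state.
- arm.state(): the state, without advancing time (a new reading comes with each control period).
- arm.camera(name): name is "side" or "top"; returns the picture (420x560x3 uint8, blue, green, red); there is no depth.
- arm.camera_info(name): a dict with "fx", "fy", "cx", "cy" (pixels), "k1" (the pictures are not rectified: a ray, as slopes to the right and down, at radius r is drawn at 1 + k1 r^2 times it, then the intrinsics apply), "pose" (4x4, takes a point from camera to world coordinates). Camera axes: x right, y up, looking along -z (the intrinsics and any distortion apply to the point x, -y, -z); pixel columns grow to the right and rows downward; lengths in m; the calibration is good to about 2 mm. A picture is of the moment at which its call begins. camera_info takes no time and is no camera call.
- arm.close_job(): hands the job in, once; it reports no verdict.
The state is a dict: "t": time; "joint_positions": joint angles; "joint_velocities": joint speeds; "tau": joint torques, N m; "position": TCP position; "tool_rot": TCP orientation; "contact_force": force on the tool from outside, world axes, zero at the start; "wrist_torque": the same for the moment, N m; "gripper_width": opening from 0.0 (shut) to 1.0 (fully open).
Only numpy, scipy, OpenCV 4.12 (cv2) and the standard library are available. Lean on these libraries where they do the work, as an engineer would, in place of code of your own. Each camera call takes 0.05 s, during which the arm holds its last target.

## Working session

There is one attempt and no reset: what is moved stays moved. The work goes in short steps, Python scripts to look and compute and a tool call to move; the robot and the scene stay as the last step left them, time stands still between calls to the robot, and variables do not carry over. Pictures are saved under pics/ and viewed, and the job is handed in when it is done.

Besides the shell and the picture viewer there is one more tool, called after "Request:" as name(argument=value, ...), one argument or row to a line, values as JSON. drive_tool: Moves the arm, as the interface text tells. Its arguments: {"type":"object","properties":{"targets":{"type":"array","items":{"type":"array"}},"squeeze":{"type":"number"}},"required":["targets"]}

```bash
mkdir -p pics; ls
python3 - <<'E'
from rig import arm
import cv2,numpy as np
np.set_printoptions(precision=4,suppress=True)
for n in("side","top"):
    cv2.imwrite(f"pics/{n}0.png",arm.camera(n)); print(n,arm.camera_info(n))
print(arm.state())
E
```

```text
pics
side {'fx': 478.56188085798857, 'fy': 478.56188085798857, 'cx': 276.87106936881514, 'cy': 222.77596853543326, 'k1': -0.1484622253187746, 'pose': array([[-0.9022,  0.2515, -0.3504,  0.0486],
       [-0.4309, -0.5616,  0.7063,  1.1106],
       [-0.0191,  0.7883,  0.615 ,  1.0605],
       [ 0.    ,  0.    ,  0.    ,  1.    ]])}
top {'fx': 418.1991430446616, 'fy': 418.1991430446616, 'cx': 276.5484249241226, 'cy': 206.27977772703565, 'k1': -0.11803687562866909, 'pose': array([[ 0.0082,  0.9781, -0.2082,  0.3372],
       [-1.    ,  0.0078, -0.0024, -0.0008],
       [-0.0007,  0.2082,  0.9781,  1.2897],
       [ 0.    ,  0.    ,  0.    ,  1.    ]])}
{'t': 0.1, 'joint_positions': array([ 1.0299,  0.0879,  1.3721,  0.    ,  1.6837, -0.1031]), 'joint_velocities': array([-0.0004, -0.0014, -0.0019, -0.0001, -0.0005, -0.    ]), 'tau': array([  0.0024, -34.1252, -30.3302,   0.0719,   0.0304,  -0.0001]), 'position': array([0.2329, 0.4977, 0.2044]), 'tool_rot': array([[-0.001 ,  0.4239,  0.9057],
       [-0.0017,  0.9057, -0.4239],
       [-1.    , -0.002 , -0.0002]]), 'contact_force': array([-0.0127, -0.211 ,  0.1192]), 'wrist_torque': array([ 0.0013, -0.0165,  0.0386]), 'gripper_width': 0.9995790244233487}
```

View pics/side0.png

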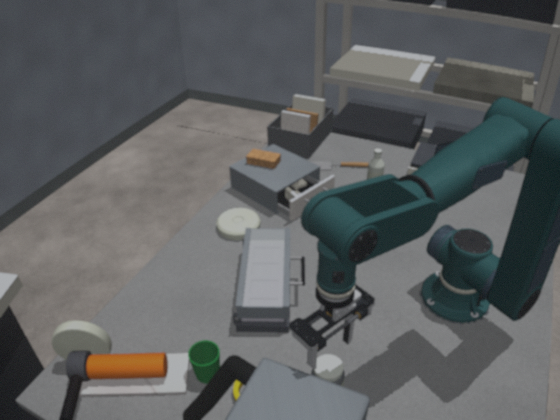

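View pics/top0.png

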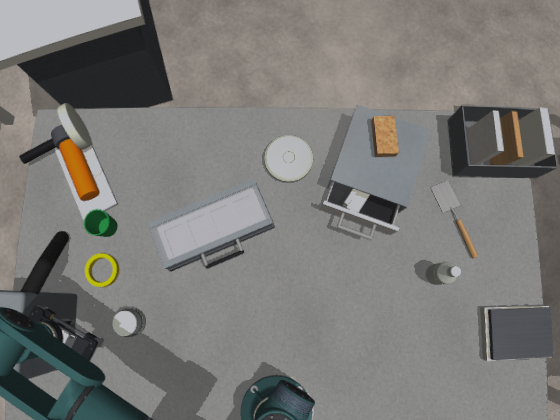

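```bash
cat > h.py <<'E'
import numpy as np,cv2,sys
from rig import arm
np.set_printoptions(precision=4,suppress=True)
def _i(n):
    c=arm.camera_info(n); K=np.array([[c['fx'],0,c['cx']],[0,c['fy'],c['cy']],[0,0,1]]); D=np.array([c['k1'],0,0,0,0.]); P=np.array(c['pose']); return K,D,P
F=np.diag([1,-1,-1.])
def ray(n,uv):
    K,D,P=_i(n); p=cv2.undistortPoints(np.array(uv,float).reshape(-1,1,2),K,D).reshape(-1,2)
    d=np.c_[p,np.ones(len(p))]@F.T@P[:3,:3].T
    return P[:3,3],d
def onz(n,uv,z):
    o,d=ray(n,uv); z=np.broadcast_to(z,len(d)); return o+d*((z-o[2])/d[:,2])[:,None]
def proj(n,X):
    K,D,P=_i(n); X=np.array(X,float).reshape(-1,3); R=F@P[:3,:3].T; t=-R@P[:3,3]
    return cv2.projectPoints(X,cv2.Rodrigues(R)[0],t,K,D)[0].reshape(-1,2)
def tri(uvs,uvt):
    o1,d1=ray("side",[uvs]);o2,d2=ray("top",[uvt]);d1=d1[0];d2=d2[0]
    s=np.linalg.lstsq(np.c_[d1,-d2],o2-o1,rcond=None)[0]; a=o1+d1*s[0];b=o2+d2*s[1]; return (a+b)/2,np.linalg.norm(a-b)
def crop(img,x,y,w,h,f,out):
    cv2.imwrite("pics/"+out,cv2.resize(img[y:y+h,x:x+w],None,fx=f,fy=f,interpolation=cv2.INTER_CUBIC))
E
python3 - <<'E'
from h import *
t=cv2.imread("pics/top0.png");s=cv2.imread("pics/side0.png")
crop(t,300,100,140,145,4,"c_top_cab.png");crop(t,140,170,145,110,5,"c_top_nest.png")
crop(s,215,140,135,90,5,"c_side_cab.png");crop(s,225,215,90,120,5,"c_side_nest.png")
E
```

```text
(no output)
```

View pics/c_top_cab.png

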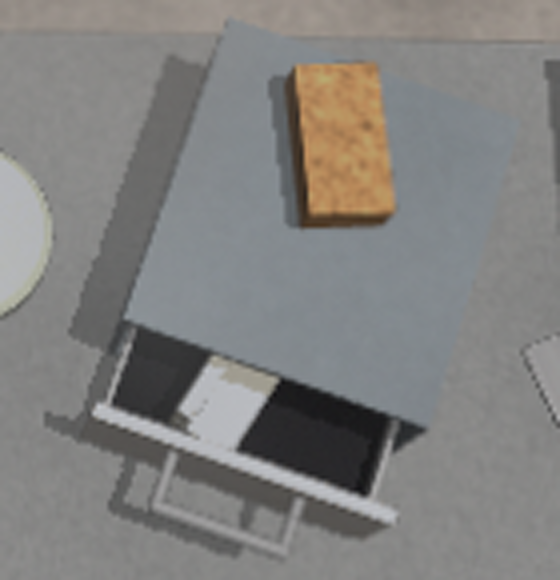

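View pics/c_top_nest.png

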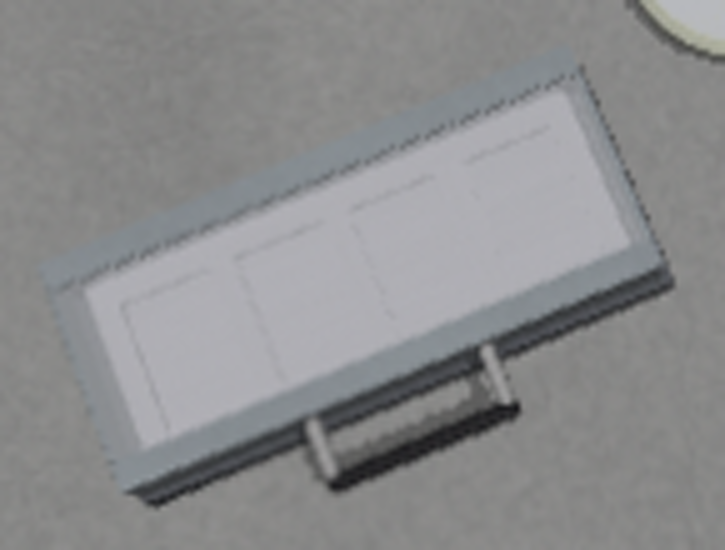

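View pics/c_side_cab.png

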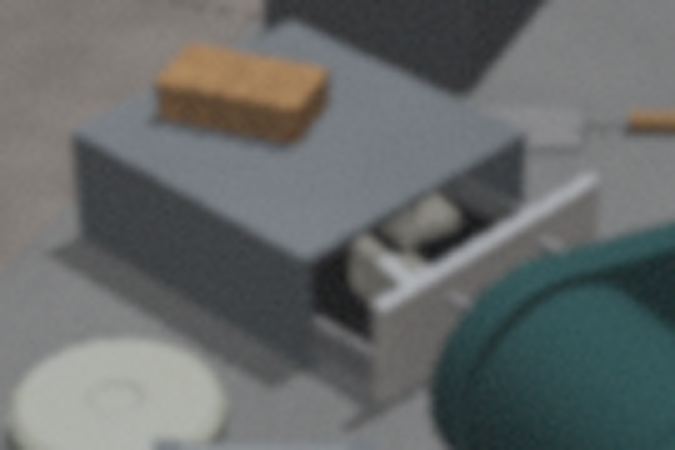

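View pics/c_side_nest.png

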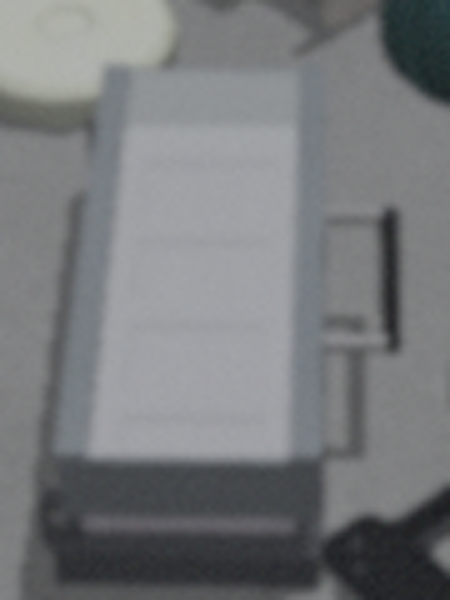

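Run:
```python
from h import *
def c(p,x,y,f): return (np.array(p,float)+.5)/f-.5+np.array([x,y])
g=onz("top",c([(128,490),(665,265),(575,55),(40,270)],140,170,5),.1)
print(g, [np.linalg.norm(g[i]-g[(i+1)%4]) for i in range(4)])
print("g yaw from front", np.arctan2(*(g[0]-g[1])[[1,0]]), np.arctan2(*(g[3]-g[2])[[1,0]]))
b=onz("top",c([(333,483),(516,405)],140,170,5),.075);print("bar",b,b.mean(0),np.linalg.norm(b[0]-b[1]))
k=onz("top",c([(125,320),(425,430),(518,120),(230,20)],300,100,4),.1)
print(k,[np.linalg.norm(k[i]-k[(i+1)%4]) for i in range(4)], np.arctan2(*(k[0]-k[1])[[1,0]]))
p=onz("top",c([(95,410),(395,520)],300,100,4),.093);print("panel",p,np.linalg.norm(p[0]-p[1]))
b=onz("top",c([(155,505),(285,550)],300,100,4),.068);print("dbar",b,b.mean(0),np.linalg.norm(b[0]-b[1]))
```

```text
[[0.4091 0.3181 0.1   ]
 [0.5422 0.013  0.1   ]
 [0.6673 0.0674 0.1   ]
 [0.5357 0.3778 0.1   ]] [np.float64(0.3328549867184359), np.float64(0.13644657221258896), np.float64(0.33715818273321574), np.float64(0.14001995779675275)]
g yaw from front 1.982190447736991 1.9717668574264728
bar [[0.4165 0.2045 0.075 ]
 [0.4631 0.0992 0.075 ]] [0.4398 0.1519 0.075 ] 0.11513678893100728
[[ 0.6722 -0.1579  0.1   ]
 [ 0.5909 -0.3783  0.1   ]
 [ 0.8365 -0.4677  0.1   ]
 [ 0.9151 -0.2455  0.1   ]] [np.float64(0.23492387986073948), np.float64(0.2613535479567992), np.float64(0.23569927252162173), np.float64(0.2581795546218285)] 1.2173059537165771
panel [[ 0.6055 -0.1353  0.093 ]
 [ 0.525  -0.3544  0.093 ]] 0.23338055071483732
dbar [[ 0.5393 -0.1817  0.068 ]
 [ 0.5061 -0.2778  0.068 ]] [ 0.5227 -0.2298  0.068 ] 0.10168219081779566
```

```bash
cat >> h.py <<'E'
def go(*T):
    """T: (x,y,z TCP, yaw_deg of tool y) -> shifts from present"""
    s=arm.state(); R=np.array(s['tool_rot']); p=np.array(s['position']); yw=np.degrees(np.arctan2(R[1,1],R[0,1]))
    print("t %.2f pos %s yaw %.2f w %.3f (%.1fmm) F %s j6 %.2f"%(s['t'],p,yw,s['gripper_width'],94*s['gripper_width'],s['contact_force'],s['joint_positions'][5]))
    for t in T:
        d=R.T@(np.array(t[:3])-p); a=(yw-t[3]+90)%180-90
        print(t,"-> shift",d.round(4),"turn",round(a,1))
E
python3 - <<'E'
from h import *
go((.438,.151,.20,23.3),(.438,.151,.056,23.3))
E
```

```text
t 0.10 pos [0.2329 0.4977 0.2044] yaw 64.92 w 1.000 (94.0mm) F [-0.0127 -0.211   0.1192] j6 -0.10
(0.438, 0.151, 0.2, 23.3) -> shift [ 0.0048 -0.227   0.3327] turn 41.6
(0.438, 0.151, 0.056, 23.3) -> shift [ 0.1488 -0.2268  0.3328] turn 41.6
```

Request:
drive_tool(
  targets=[
    [[0.005, -0.227, 0.333], 41.6, 0.42],
    [[0.005, -0.227, 0.333], 41.6, 0.42],
    [[0.005, -0.227, 0.333], 41.6, 0.42],
    [[0.005, -0.227, 0.333], 41.6, 0.42],
    [[0.005, -0.227, 0.333], 41.6, 0.42],
    [[0.005, -0.227, 0.333], 41.6, 0.42],
    [[0.005, -0.227, 0.333], 41.6, 0.42],
    [[0.005, -0.227, 0.333], 41.6, 0.42],
    [[0.005, -0.227, 0.333], 41.6, 0.42],
  ],
  squeeze=20,
)

```text
t: 1.23
position: [0.438, 0.152, 0.2002]
tool_rot: [[-0.001, 0.918, 0.396], [0.001, 0.396, -0.918], [-1.0, -0.001, -0.001]]
contact_force: [0.3, 0.6, 0.3]
gripper_width: 0.419
```

Run:
```python
from h import *
go((.438,.151,.056,23.3))
t=arm.camera("top");s=arm.camera("side")
crop(t,140,150,200,150,4,"a1t.png");crop(s,200,170,180,130,4,"a1s.png")
```

```text
t 1.23 pos [0.438  0.152  0.2002] yaw 23.34 w 0.419 (39.4mm) F [0.2745 0.5767 0.3156] j6 -0.20
(0.438, 0.151, 0.056, 23.3) -> shift [ 0.1442 -0.0003  0.001 ] turn 0.0
```

View pics/a1t.png

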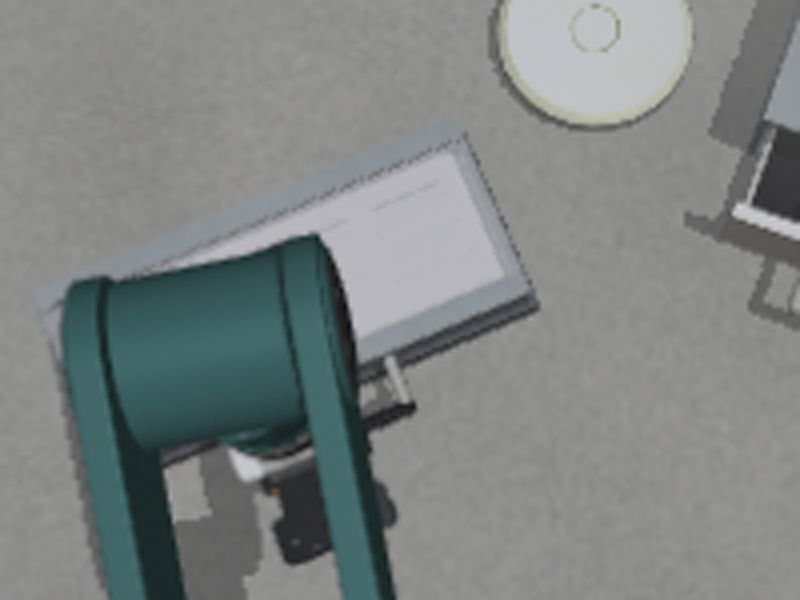

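View pics/a1s.png

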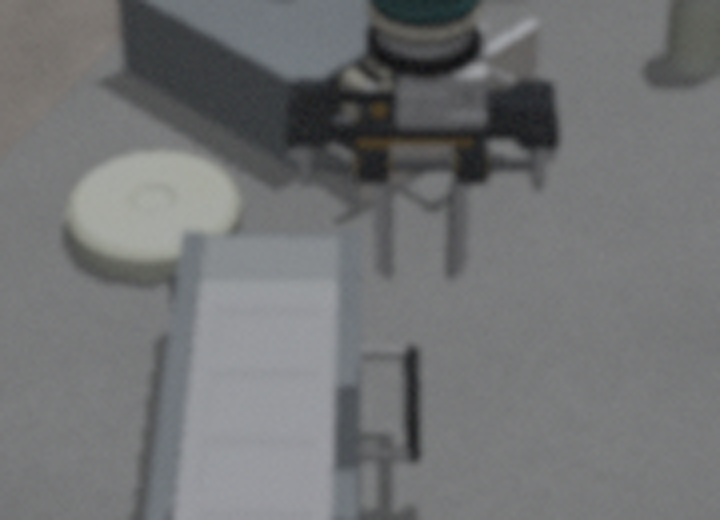

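Run:
```python
from h import *
b=onz("side",[(413/4+200,350/4+170),(413/4+200,457/4+170)],.078);print(b,b.mean(0))
# camera-side edge check
n=np.array([np.cos(.407),np.sin(.407)]);print(b[:,:2]@n, np.array([.438,.151])@n, b.mean(0)[:2]@np.array([-n[1],n[0]]))
```

```text
[[0.4606 0.1048 0.078 ]
 [0.4157 0.21   0.078 ]] [0.4382 0.1574 0.078 ]
[0.4645 0.4649] 0.4619951671824599 -0.02893751439840897
```

Request:
drive_tool(
  targets=[
    [[0.05, 0.001, 0.001], 0, 0.42],
    [[0.1, 0.001, 0.001], 0, 0.42],
    [[0.13, 0.001, 0.001], 0, 0.42],
    [[0.144, 0.001, 0.001], 0, 0.42],
    [[0.144, 0.001, 0.001], 0, 0.42],
    [[0.144, 0.001, 0.001], 0, 0.2],
    [[0.144, 0.001, 0.001], 0, 0.0],
    [[0.144, 0.001, 0.001], 0, 0.0],
    [[0.144, 0.001, 0.001], 0, 0.0],
    [[0.144, 0.001, 0.001], 0, 0.0],
  ],
  squeeze=20,
)

```text
t: 2.58
position: [0.4416, 0.1514, 0.0576]
tool_rot: [[0.004, 0.918, 0.396], [0.002, 0.396, -0.918], [-1.0, 0.005, 0.0]]
contact_force: [4.5, 2.6, 0.5]
gripper_width: 0.12
```

Run:
```python
from h import *
for d in [0,2,5,9,13,17,21,25,30,35,40,45,50,55,60,65,70,75,80,84,88,91,94,96,98,99,100,100.3]:
    t=np.radians(d); print(d, "up %.3f fwd %.3f"%(.184*np.sin(t)+.025*np.cos(t)-.025, -.184*np.cos(t)+.025*np.sin(t)+.184))
```

```text
0 up 0.000 fwd 0.000
2 up 0.006 fwd 0.001
5 up 0.016 fwd 0.003
9 up 0.028 fwd 0.006
13 up 0.041 fwd 0.010
17 up 0.053 fwd 0.015
21 up 0.064 fwd 0.021
25 up 0.075 fwd 0.028
30 up 0.089 fwd 0.037
35 up 0.101 fwd 0.048
40 up 0.112 fwd 0.059
45 up 0.123 fwd 0.072
50 up 0.132 fwd 0.085
55 up 0.140 fwd 0.099
60 up 0.147 fwd 0.114
65 up 0.152 fwd 0.129
70 up 0.156 fwd 0.145
75 up 0.159 fwd 0.161
80 up 0.161 fwd 0.177
84 up 0.161 fwd 0.190
88 up 0.160 fwd 0.203
91 up 0.159 fwd 0.212
94 up 0.157 fwd 0.222
96 up 0.155 fwd 0.228
98 up 0.154 fwd 0.234
99 up 0.153 fwd 0.237
100 up 0.152 fwd 0.241
100.3 up 0.152 fwd 0.241
```

Request:
drive_tool(
  targets=[
    [[0, 0.003, 0], 0, 0.0],
    [[-0.006, 0.004, 0], 0, 0.0],
    [[-0.016, 0.006, 0], 0, 0.0],
    [[-0.028, 0.009, 0], 0, 0.0],
    [[-0.041, 0.013, 0], 0, 0.0],
    [[-0.053, 0.018, 0], 0, 0.0],
    [[-0.064, 0.024, 0], 0, 0.0],
    [[-0.075, 0.031, 0], 0, 0.0],
    [[-0.089, 0.04, 0], 0, 0.0],
    [[-0.101, 0.051, 0], 0, 0.0],
  ],
  squeeze=25,
)

```text
t: 3.82
position: [0.4834, 0.1699, 0.1597]
tool_rot: [[-0.008, 0.918, 0.396], [-0.003, 0.396, -0.918], [-1.0, -0.008, -0.0]]
contact_force: [-12.1, -5.9, 7.0]
gripper_width: 0.119
```

Request:
drive_tool(
  targets=[
    [[0, 0, 0], 0, 0.0],
    [[0, -0.002, 0], 0, 0.0],
  ],
)

```text
t: 4.08
position: [0.4842, 0.1702, 0.1607]
tool_rot: [[-0.0, 0.918, 0.396], [0.0, 0.396, -0.918], [-1.0, -0.0, -0.0]]
contact_force: [-4.8, -3.0, 3.1]
gripper_width: 0.119
```

Request:
drive_tool(
  targets=[
    [[-0.01, 0.009, 0], 0, 0.0],
    [[-0.021, 0.021, 0], 0, 0.0],
    [[-0.031, 0.034, 0], 0, 0.0],
    [[-0.039, 0.049, 0], 0, 0.0],
    [[-0.046, 0.064, 0], 0, 0.0],
    [[-0.052, 0.079, 0], 0, 0.0],
    [[-0.056, 0.095, 0], 0, 0.0],
    [[-0.06, 0.111, 0], 0, 0.0],
    [[-0.062, 0.127, 0], 0, 0.0],
    [[-0.062, 0.138, 0], 0, 0.0],
  ],
)

```text
t: 5.32
position: [0.6127, 0.2264, 0.2228]
tool_rot: [[0.004, 0.918, 0.397], [0.003, 0.397, -0.918], [-1.0, 0.005, -0.001]]
contact_force: [-3.7, 0.9, 3.5]
gripper_width: 0.119
```

Request:
drive_tool(
  targets=[
    [[0.002, 0.013, 0], 0, 0.0],
    [[0.004, 0.022, 0], 0, 0.0],
    [[0.006, 0.03, 0], 0, 0.0],
    [[0.008, 0.036, 0], 0, 0.0],
    [[0.009, 0.04, 0], 0, 0.0],
    [[0.01, 0.044, 0], 0, 0.0],
    [[0.011, 0.047, 0], 0, 0.0],
    [[0.011, 0.047, 0], 0, 0.0],
  ],
)

```text
t: 6.32
position: [0.6575, 0.2462, 0.2137]
tool_rot: [[0.011, 0.918, 0.397], [0.006, 0.397, -0.918], [-1.0, 0.013, -0.001]]
contact_force: [2.1, 2.6, 7.2]
gripper_width: 0.12
```

Request:
drive_tool(
  targets=[
    [[0.001, 0.003, 0], 0, 0.0],
    [[0.002, 0.005, 0], 0, 0.0],
    [[0.003, 0.008, 0], 0, 0.0],
    [[0.003, 0.01, 0], 0, 0.0],
    [[0.003, 0.01, 0], 0, 0.0],
  ],
)

```text
t: 6.95
position: [0.6627, 0.2485, 0.2118]
tool_rot: [[0.003, 0.918, 0.397], [0.003, 0.397, -0.918], [-1.0, 0.004, -0.001]]
contact_force: [-8.2, -0.9, 13.4]
gripper_width: 0.118
```

Request:
drive_tool(
  targets=[
    [[-0.002, -0.002, 0], 0, 0.0],
    [[-0.002, -0.002, 0], 0, 0.2],
    [[-0.002, -0.002, 0], 0, 0.35],
    [[-0.002, -0.002, 0], 0, 0.35],
    [[-0.04, -0.002, 0], 0, 0.35],
    [[-0.08, -0.002, 0], 0, 0.35],
    [[-0.08, -0.03, 0], 0, 0.35],
    [[-0.08, -0.09, 0], 0, 0.42],
  ],
)

```text
t: 7.95
position: [0.582, 0.2117, 0.2837]
tool_rot: [[-0.001, 0.918, 0.396], [-0.0, 0.396, -0.918], [-1.0, -0.001, -0.0]]
contact_force: [-0.1, -0.8, 0.8]
gripper_width: 0.406
```

Run:
```python
from h import *
# drawer bar pregrasp: yaw of tool y along cabinet x = -20deg
go((.523,-.23,.25,-20),(.523,-.23,.05,-20))
s=arm.camera("side");crop(s,180,140,190,150,4,"a2s.png")
```

```text
t 7.95 pos [0.582  0.2117 0.2837] yaw 23.31 w 0.406 (38.1mm) F [-0.0642 -0.7607  0.7726] j6 -0.15
(0.523, -0.23, 0.25, -20) -> shift [ 0.0339 -0.2289  0.3823] turn 43.3
(0.523, -0.23, 0.05, -20) -> shift [ 0.2339 -0.2288  0.3823] turn 43.3
```

View pics/a2s.png

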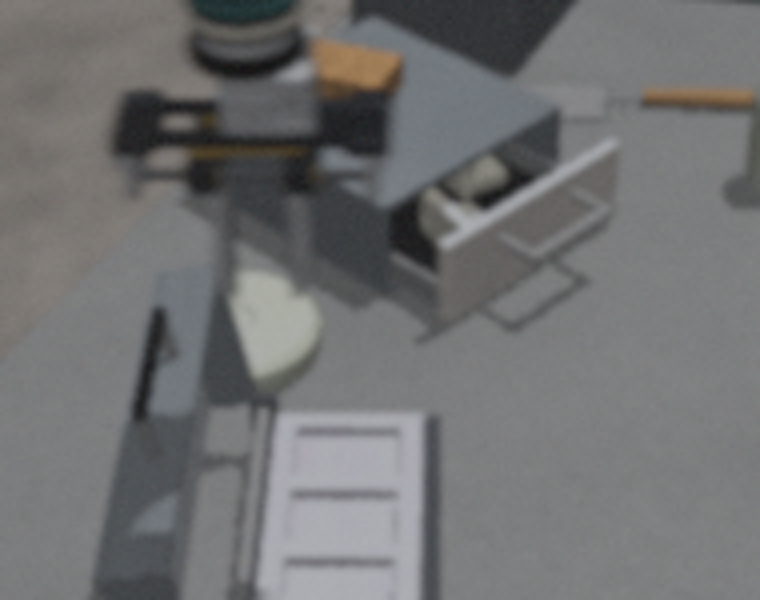

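Run:
```python
from h import *
b=onz("side",[(522/4+180,252/4+140),(610/4+180,206/4+140)],.072);print(b,b.mean(0),np.linalg.norm(b[0]-b[1]))
n=np.array([np.cos(-.349),np.sin(-.349)]);print(b[:,:2]@n,np.array([.5227,-.2298])@n)
```

```text
[[ 0.5521 -0.1762  0.072 ]
 [ 0.5061 -0.276   0.072 ]] [ 0.5291 -0.2261  0.072 ] 0.1099558896310378
[0.5791 0.5699] 0.5697711130952453
```

Request:
drive_tool(
  targets=[
    [[0.034, -0.229, 0.382], 43.3, 0.42],
    [[0.034, -0.229, 0.382], 43.3, 0.42],
    [[0.034, -0.229, 0.382], 43.3, 0.42],
    [[0.034, -0.229, 0.382], 43.3, 0.42],
    [[0.034, -0.229, 0.382], 43.3, 0.42],
    [[0.034, -0.229, 0.382], 43.3, 0.42],
    [[0.034, -0.229, 0.382], 43.3, 0.42],
    [[0.034, -0.229, 0.382], 43.3, 0.42],
    [[0.034, -0.229, 0.382], 43.3, 0.42],
  ],
)

```text
t: 9.12
position: [0.5221, -0.2299, 0.251]
tool_rot: [[-0.001, 0.939, -0.343], [0.001, -0.343, -0.939], [-1.0, -0.001, -0.001]]
contact_force: [-0.6, -0.6, 0.6]
gripper_width: 0.423
```

Request:
drive_tool(
  targets=[
    [[0.06, 0.002, 0], 0, 0.42],
    [[0.11, 0.002, 0], 0, 0.42],
    [[0.15, 0.002, 0], 0, 0.42],
    [[0.18, 0.002, 0], 0, 0.42],
    [[0.202, 0.002, 0], 0, 0.42],
    [[0.202, 0.002, 0], 0, 0.3],
    [[0.202, 0.002, 0], 0, 0.0],
    [[0.202, 0.002, 0], 0, 0.0],
    [[0.202, 0.002, 0], 0, 0.0],
    [[0.202, 0.002, 0], 0, 0.0],
  ],
)

```text
t: 10.38
position: [0.525, -0.2302, 0.0512]
tool_rot: [[0.003, 0.94, -0.342], [-0.0, -0.342, -0.94], [-1.0, 0.003, -0.001]]
contact_force: [-1.1, 2.5, 6.2]
gripper_width: 0.119
```

Request:
drive_tool(
  targets=[
    [[0, -0.01, 0], 0, 0.0],
    [[0, -0.03, 0], 0, 0.0],
    [[0, -0.05, 0], 0, 0.0],
    [[0, -0.07, 0], 0, 0.0],
    [[0, -0.09, 0], 0, 0.0],
    [[0, -0.11, 0], 0, 0.0],
    [[0, -0.122, 0], 0, 0.0],
    [[0, -0.13, 0], 0, 0.0],
    [[0, -0.136, 0], 0, 0.0],
    [[0, -0.14, 0], 0, 0.0],
  ],
)

```text
t: 11.62
position: [0.3957, -0.1838, 0.0512]
tool_rot: [[0.01, 0.94, -0.342], [-0.004, -0.342, -0.94], [-1.0, 0.011, 0.0]]
contact_force: [12.2, -2.1, -3.4]
gripper_width: 0.114
```

Request:
drive_tool(
  targets=[
    [[0, -0.002, 0], 0, 0.0],
    [[0, -0.005, 0], 0, 0.0],
    [[0, -0.005, 0], 0, 0.0],
  ],
)

```text
t: 12.0
position: [0.3958, -0.1838, 0.0513]
tool_rot: [[0.021, 0.939, -0.342], [-0.008, -0.342, -0.94], [-1.0, 0.022, 0.0]]
contact_force: [21.5, -5.1, -10.1]
gripper_width: 0.116
```

Request:
drive_tool(
  targets=[
    [[0, 0.006, 0], 0, 0.0],
    [[0, 0.006, 0], 0, 0.3],
    [[0, 0.006, 0], 0, 0.42],
    [[0, 0.006, 0], 0, 0.42],
    [[-0.06, 0.006, 0], 0, 0.42],
    [[-0.12, 0.006, 0], 0, 0.42],
    [[-0.16, -0.03, 0.04], 0, 0.42],
    [[-0.16, -0.08, -0.04], 0, 0.42],
    [[-0.16, -0.13, -0.1], 0, 0.42],
    [[-0.16, -0.13, -0.16], 0, 0.42],
  ],
)

```text
t: 13.25
position: [0.3167, -0.0235, 0.2093]
tool_rot: [[0.001, 0.938, -0.346], [-0.001, -0.346, -0.938], [-1.0, 0.002, 0.0]]
contact_force: [1.3, 0.1, -0.4]
gripper_width: 0.419
```

Run:
```python
from h import *
go()
s=arm.camera("side");t=arm.camera("top")
cv2.imwrite("pics/b_s.png",s);cv2.imwrite("pics/b_t.png",t)
crop(s,220,140,150,110,5,"b_sc.png");crop(t,290,140,140,120,5,"b_tc.png")
crop(t,130,150,170,130,4,"b_tn.png")
```

```text
t 13.25 pos [ 0.3167 -0.0235  0.2093] yaw -20.27 w 0.419 (39.3mm) F [ 1.3465  0.1085 -0.3831] j6 0.10
```

View pics/b_sc.png

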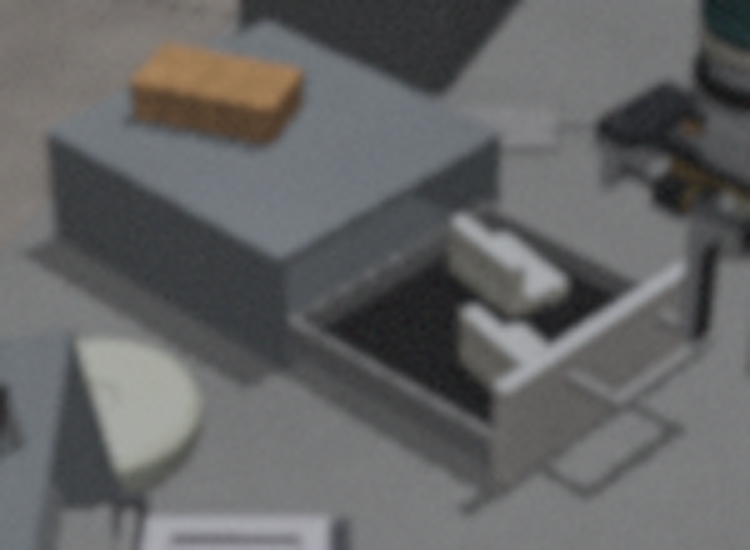

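View pics/b_tc.png

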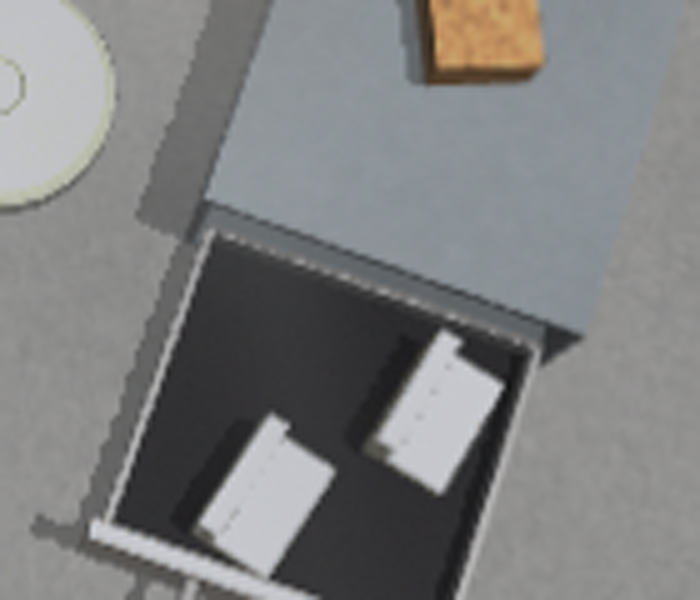

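View pics/b_tn.png

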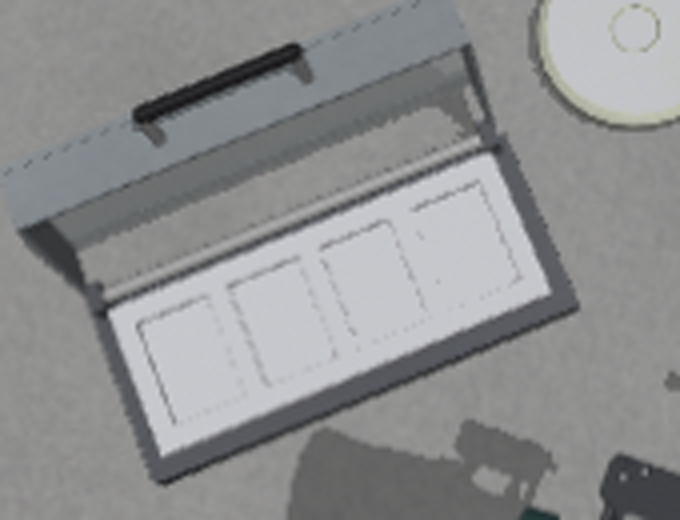

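```bash
cat >> h.py <<'E'
def ortho(n,img,z,c,yaw,wx,wy,s):
    """top-down view, cols along frame x, rows along -frame y(up=+y). s px/m ; returns image; centre pixel=c"""
    X=(np.arange(int(wx*s))-wx*s/2+.5)/s; Y=-(np.arange(int(wy*s))-wy*s/2+.5)/s
    gx,gy=np.meshgrid(X,Y); a=np.radians(yaw)
    W=np.stack([c[0]+gx*np.cos(a)-gy*np.sin(a),c[1]+gx*np.sin(a)+gy*np.cos(a),np.full_like(gx,z)],-1)
    uv=proj(n,W.reshape(-1,3)).astype(np.float32).reshape(gx.shape+(2,))
    return cv2.remap(img,uv[...,0],uv[...,1],cv2.INTER_CUBIC)
E
python3 - <<'E'
from h import *
t=cv2.imread("pics/b_t.png");s=cv2.imread("pics/b_s.png")
a=ortho("top",t,.045,(.5425,.196),23.3+90,.38,.2,2000)
b=ortho("side",s,.045,(.5425,.196),23.3+90,.38,.2,2000)
cv2.imwrite("pics/on_t.png",a);cv2.imwrite("pics/on_s.png",b)
for n,i in(("t",t),("s",s)):
    cv2.imwrite("pics/od_%s.png"%n,ortho({"t":"top","s":"side"}[n],i,.063,(.58,-.25),-20,.26,.26,2300))
E
```

```text
(no output)
```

View pics/on_t.png

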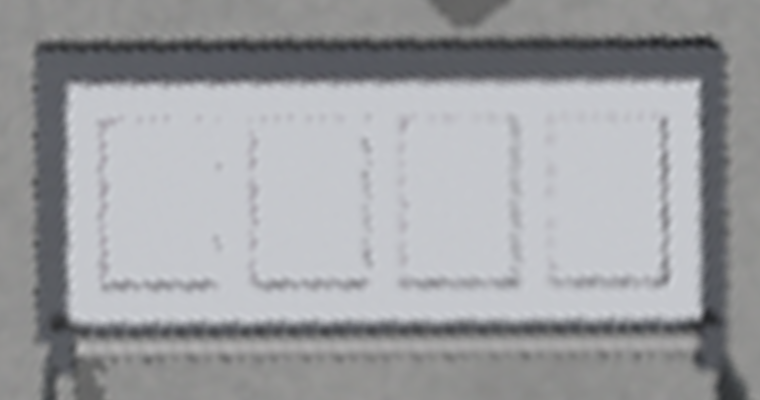

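View pics/on_s.png

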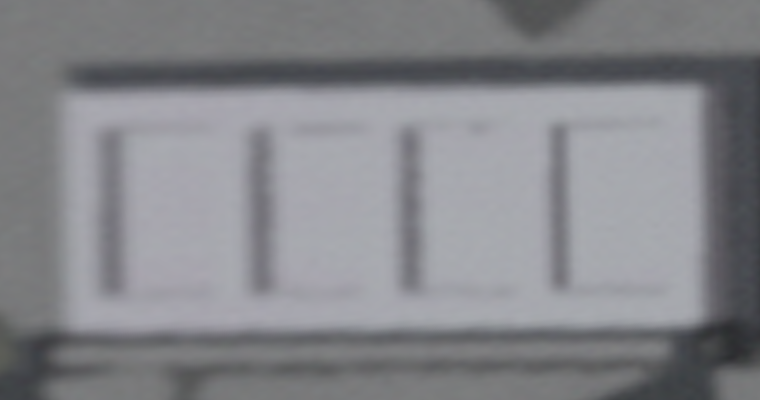

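View pics/od_t.png

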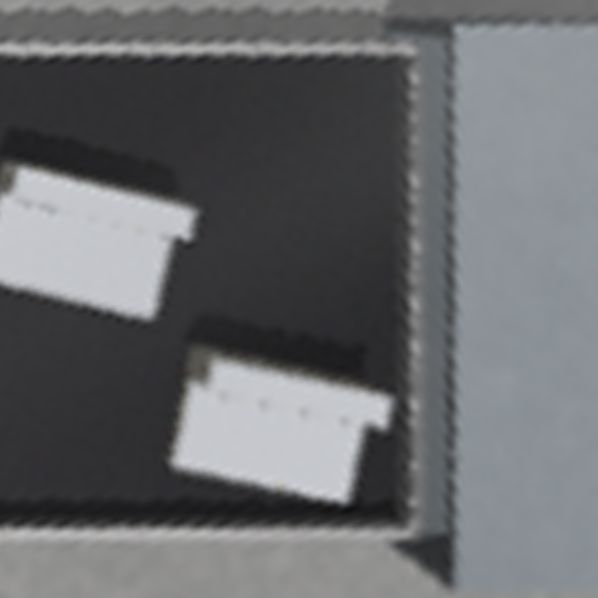

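View pics/od_s.png

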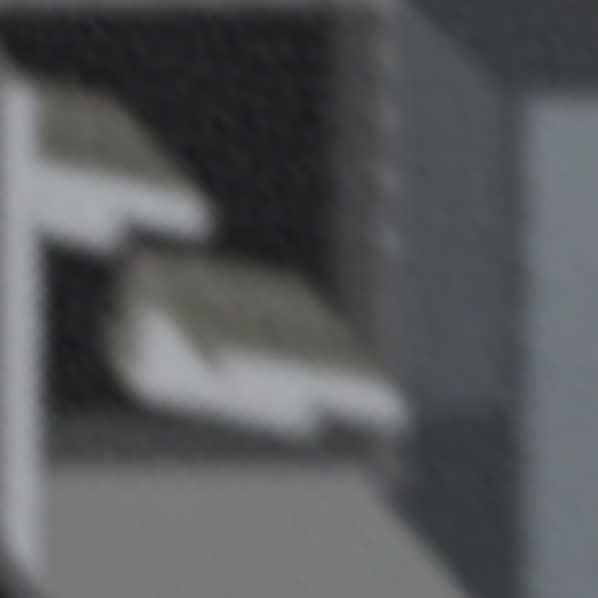

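Run:
```python
from h import *
t=cv2.imread("pics/b_t.png")
for z in(.063,.032):
  o=ortho("top",t,z,(.55,-.25),-20,.26,.22,3000)
  g=cv2.cvtColor(o,cv2.COLOR_BGR2GRAY); m=(g>150).astype(np.uint8)
  m[:, :int(.035*3000)]*=1
  m=cv2.morphologyEx(m,cv2.MORPH_OPEN,np.ones((25,25)))
  cs,_=cv2.findContours(m,0,2)
  for c in cs:
    if cv2.contourArea(c)<8000: continue
    r=cv2.minAreaRect(c); ap=cv2.approxPolyDP(c,10,True)[:,0]
    print(z,np.array(r[0]),np.array(r[1])/3,r[2],ap.tolist())
  cv2.imwrite("pics/od2_%d.png"%(z*1000),cv2.resize(np.hstack([o]),None,fx=.95,fy=.95))
```

```text
0.063 [451.9926 471.8137] [86.9505 49.4897] 12.21931266784668 [[333, 412], [315, 516], [536, 559], [557, 466], [588, 460], [581, 425], [364, 382], [354, 410]]
0.063 [198.1176 227.0294] [84.1599 51.2559] 14.03624439239502 [[108, 133], [81, 175], [65, 271], [282, 319], [306, 223], [331, 216], [332, 183]]
0.063 [ 36.6932 329.5048] [219.7317  11.1915] 89.66197204589844 [[20, 0], [23, 659], [55, 659], [51, 0]]
0.032 [475.2345 487.6616] [89.1872 50.8832] 12.407419204711914 [[353, 427], [335, 533], [517, 575], [562, 576], [582, 483], [615, 475], [606, 439], [384, 396], [378, 421]]
0.032 [214.7722 236.6683] [86.2741 52.4692] 13.931689262390137 [[122, 140], [95, 182], [78, 282], [301, 331], [326, 231], [351, 225], [352, 192]]
0.032 [ 49.6639 329.5018] [219.7253  11.2166] 89.6869125366211 [[33, 0], [35, 659], [67, 659], [64, 0]]
```

View pics/od2_63.png

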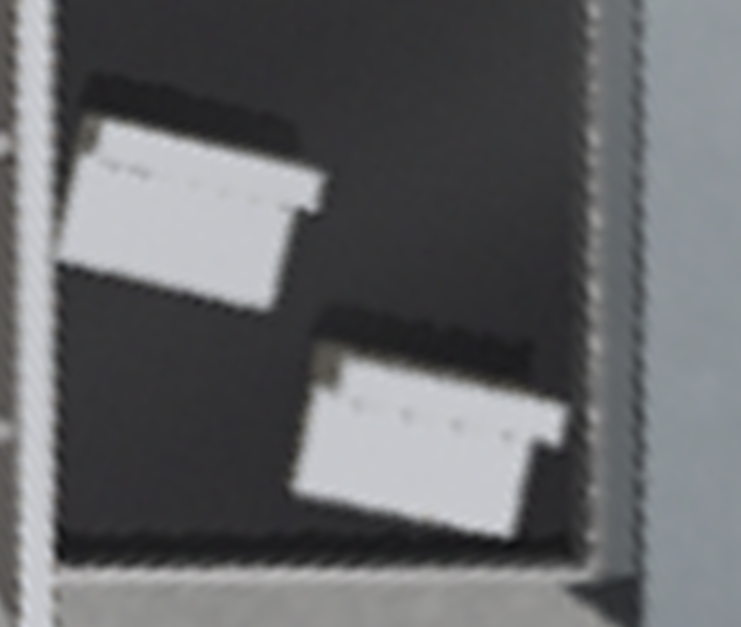

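Run:
```python
from h import *
go((.517,-.181,.15,56.5),(.517,-.181,.037,56.5))
```

```text
t 13.35 pos [ 0.3173 -0.0186  0.2094] yaw -19.27 w 0.421 (39.6mm) F [1.2408 0.0357 0.8142] j6 0.10
(0.517, -0.181, 0.15, 56.5) -> shift [0.0594 0.2421 0.0875] turn -75.8
(0.517, -0.181, 0.037, 56.5) -> shift [0.1724 0.242  0.0877] turn -75.8
```

Request:
drive_tool(
  targets=[
    [[0.0, 0.1, 0.05], -10.7, 0.42],
    [[0.03, 0.2, 0.087], -21.4, 0.42],
    [[0.059, 0.242, 0.087], -32, 0.42],
    [[0.059, 0.242, 0.087], -43, 0.42],
    [[0.059, 0.242, 0.087], -53, 0.42],
    [[0.059, 0.242, 0.087], -64, 0.42],
    [[0.059, 0.242, 0.087], -75.8, 0.42],
    [[0.059, 0.242, 0.087], -75.8, 0.42],
    [[0.059, 0.242, 0.087], -75.8, 0.42],
  ],
)

```text
t: 14.48
position: [0.5153, -0.1891, 0.15]
tool_rot: [[-0.001, 0.564, 0.826], [0.0, 0.826, -0.564], [-1.0, -0.0, -0.001]]
contact_force: [0.2, -0.2, -0.3]
gripper_width: 0.424
```

Run:
```python
from h import *
go((.517,-.181,.037,56.5))
s=arm.camera("side");t=arm.camera("top")
crop(s,260,130,150,110,5,"c1s.png")
crop(t,290,140,140,120,5,"c1t.png")
```

```text
t 14.47 pos [ 0.5153 -0.1891  0.15  ] yaw 55.64 w 0.424 (39.9mm) F [ 0.1996 -0.2192 -0.2986] j6 -1.43
(0.517, -0.181, 0.037, 56.5) -> shift [ 0.113   0.0077 -0.0031] turn -0.9
```

View pics/c1s.png

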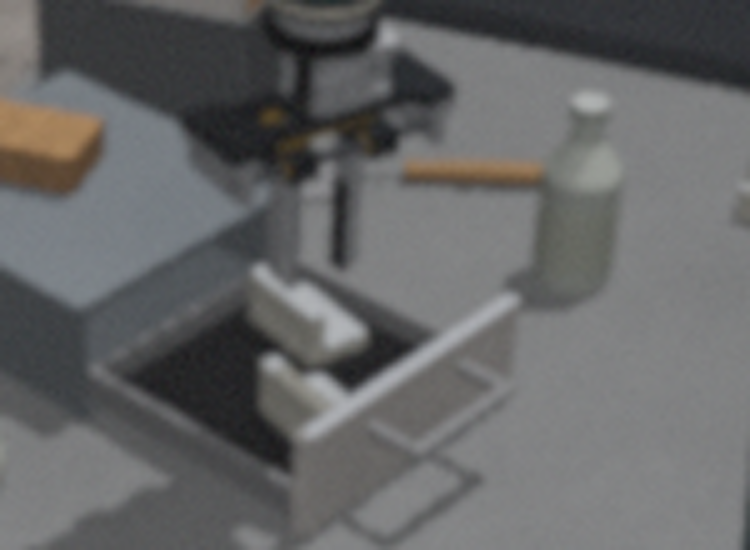

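View pics/c1t.png

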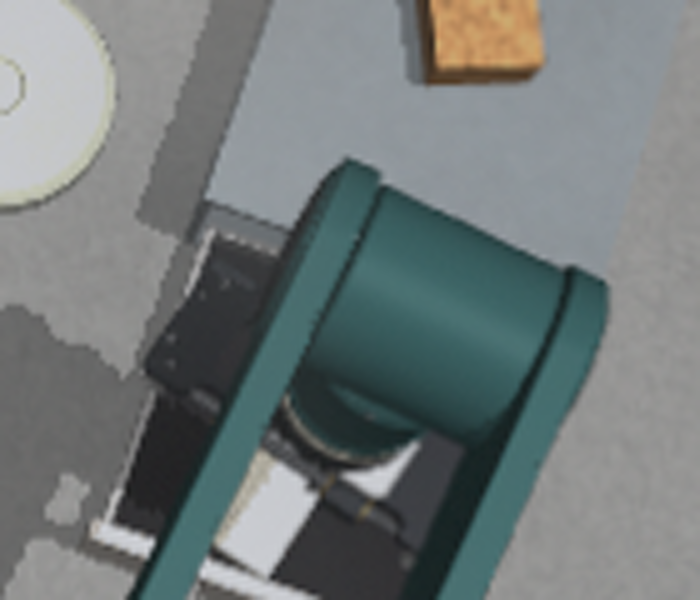

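Run:
```python
from h import *
a=onz("side",[(272/5+260,356/5+130),(262/5+260,268/5+130)],.063);print(a)
# minus 40mm along sample x (yaw -33)
d=np.array([np.cos(np.radians(-33)),np.sin(np.radians(-33))]);print(a[:,:2]-.04*d)
```

```text
[[ 0.5482 -0.2039  0.063 ]
 [ 0.5981 -0.3075  0.063 ]]
[[ 0.5146 -0.1821]
 [ 0.5645 -0.2857]]
```

Side and top agree to 2–3 mm. Descend and grip.

Request:
drive_tool(
  targets=[
    [[0.03, 0.008, -0.002], -0.9, 0.42],
    [[0.06, 0.008, -0.002], -0.9, 0.42],
    [[0.085, 0.008, -0.002], -0.9, 0.42],
    [[0.1, 0.008, -0.002], -0.9, 0.42],
    [[0.113, 0.008, -0.002], -0.9, 0.42],
    [[0.113, 0.008, -0.002], -0.9, 0.42],
    [[0.113, 0.008, -0.002], -0.9, 0.2],
    [[0.113, 0.008, -0.002], -0.9, 0.0],
    [[0.113, 0.008, -0.002], -0.9, 0.0],
    [[0.113, 0.008, -0.002], -0.9, 0.0],
  ],
  squeeze=25,
)

```text
t: 15.82
position: [0.519, -0.1811, 0.0381]
tool_rot: [[0.001, 0.549, 0.836], [-0.001, 0.836, -0.549], [-1.0, 0.0, 0.001]]
contact_force: [-0.6, -0.0, 2.6]
gripper_width: 0.146
```

Run:
```python
from h import *
go()
s=arm.camera("side")
crop(s,260,130,150,110,5,"c2s.png")
```

```text
t 15.82 pos [ 0.519  -0.1811  0.0381] yaw 56.71 w 0.146 (13.7mm) F [-0.6449 -0.0285  2.5865] j6 -1.43
```

View pics/c2s.png

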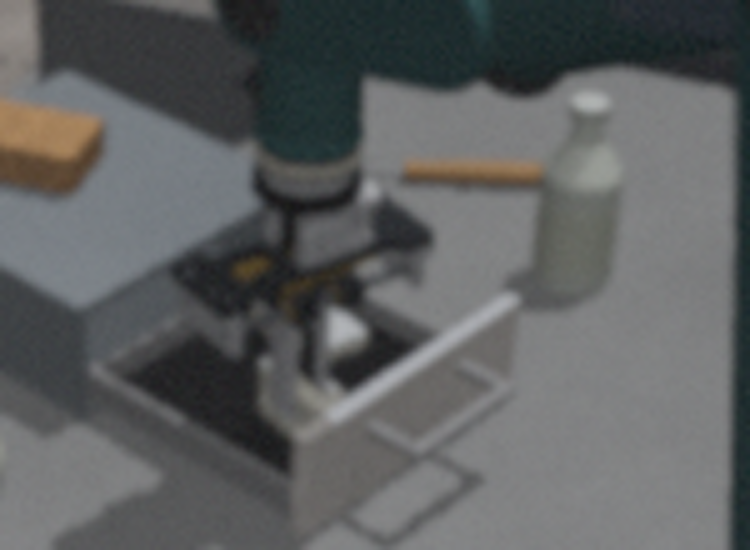

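Run:
```python
from h import *
go((.519,-.181,.2,56.7),(.522,.252,.2,113.5),(.522,.252,.09,113.5))
```

```text
t 15.88 pos [ 0.519  -0.1811  0.0381] yaw 56.71 w 0.150 (14.1mm) F [-0.5079 -0.6815  2.9018] j6 -1.43
(0.519, -0.181, 0.2, 56.7) -> shift [-0.1619  0.0001  0.0002] turn 0.0
(0.522, 0.252, 0.2, 113.5) -> shift [-0.1622  0.3637 -0.235 ] turn -56.8
(0.522, 0.252, 0.09, 113.5) -> shift [-0.0522  0.3637 -0.2351] turn -56.8
```

Request:
drive_tool(
  targets=[
    [[-0.015, 0, 0], 0, 0.0],
    [[-0.05, 0, 0], 0, 0.0],
    [[-0.1, 0, 0], 0, 0.0],
    [[-0.15, 0.01, 0], 0, 0.0],
    [[-0.162, 0.04, -0.026], -6, 0.0],
    [[-0.162, 0.08, -0.05], -13, 0.0],
    [[-0.162, 0.12, -0.075], -20, 0.0],
    [[-0.162, 0.16, -0.1], -27, 0.0],
    [[-0.162, 0.2, -0.13], -33, 0.0],
    [[-0.162, 0.24, -0.16], -40, 0.0],
  ],
)

```text
t: 17.12
position: [0.5161, 0.1092, 0.1999]
tool_rot: [[0.0, -0.121, 0.993], [0.0, 0.993, 0.121], [-1.0, 0.0, 0.0]]
contact_force: [0.4, -0.1, -2.3]
gripper_width: 0.151
```

Request:
drive_tool(
  targets=[
    [[0, 0.04, -0.025], -6, 0.0],
    [[0, 0.08, -0.05], -12, 0.0],
    [[0.01, 0.1, -0.06], -16, 0.0],
  ],
)

```text
t: 17.5
position: [0.4441, 0.2019, 0.1908]
tool_rot: [[0.002, -0.391, 0.921], [0.001, 0.921, 0.391], [-1.0, 0.0, 0.002]]
contact_force: [0.4, 0.1, -0.6]
gripper_width: 0.145
```

Run:
```python
from h import *
go((.522,.252,.12,113.5),(.522,.252,.087,113.5))
```

```text
t 17.50 pos [0.4441 0.2019 0.1908] yaw 113.00 w 0.145 (13.6mm) F [ 0.4276  0.1243 -0.5722] j6 -1.66
(0.522, 0.252, 0.12, 113.5) -> shift [0.0711 0.0157 0.0911] turn -0.5
(0.522, 0.252, 0.087, 113.5) -> shift [0.1041 0.0157 0.091 ] turn -0.5
```

Request:
drive_tool(
  targets=[
    [[0.0, 0.016, 0.04], -0.5, 0.0],
    [[0.03, 0.016, 0.08], -0.5, 0.0],
    [[0.06, 0.016, 0.091], -0.5, 0.0],
    [[0.075, 0.016, 0.091], -0.5, 0.0],
    [[0.1, 0.016, 0.091], -0.5, 0.0],
    [[0.1, 0.016, 0.091], -0.5, 0.0],
    [[0.1, 0.016, 0.091], -0.5, 0.0],
  ],
)

```text
t: 18.38
position: [0.5234, 0.2499, 0.091]
tool_rot: [[0.002, -0.394, 0.919], [0.001, 0.919, 0.394], [-1.0, -0.0, 0.002]]
contact_force: [0.1, 0.5, -1.5]
gripper_width: 0.147
```

Run:
```python
from h import *
go((.522,.252,.087,113.5))
s=arm.camera("side");t=arm.camera("top")
cv2.imwrite("pics/d1s_raw.png",s);cv2.imwrite("pics/d1t_raw.png",t)
crop(s,210,190,120,100,6,"d1s.png")
crop(t,140,150,160,120,5,"d1t.png")
```

```text
t 18.38 pos [0.5234 0.2499 0.091 ] yaw 113.21 w 0.147 (13.9mm) F [ 0.0962  0.4764 -1.542 ] j6 -1.63
(0.522, 0.252, 0.087, 113.5) -> shift [ 0.004   0.0024 -0.0004] turn -0.3
```

View pics/d1s.png

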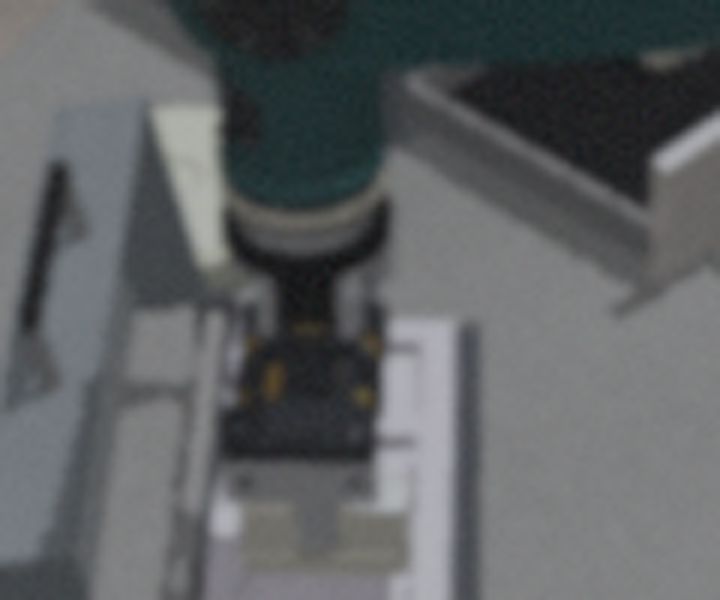

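View pics/d1t.png

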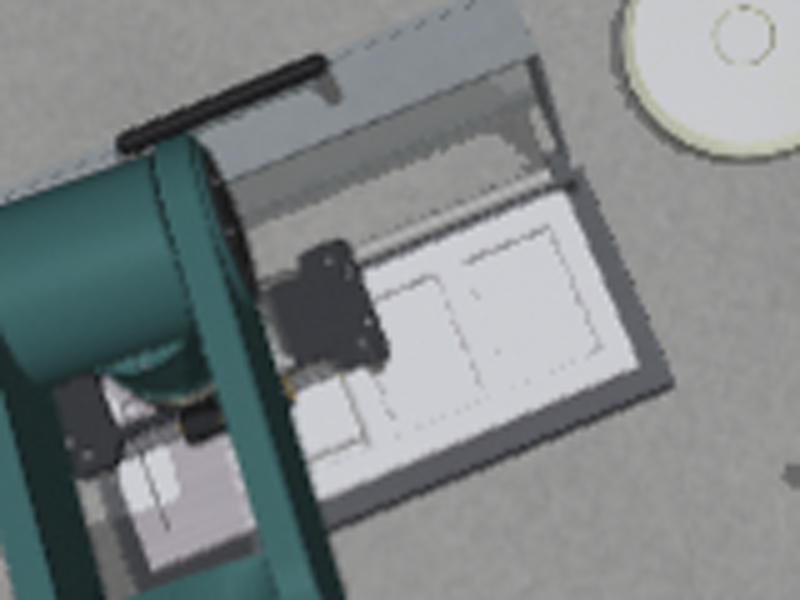

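```bash
cat >> h.py <<'E'
A=np.radians(23.5); N=np.array([np.cos(A),np.sin(A),0]); M=np.array([-np.sin(A),np.cos(A),0])
def onm(n,uv,m):
    o,d=ray(n,uv); X=o+d*((m-o@M)/(d@M))[:,None]; return np.c_[X@N,X[:,2]]
E
python3 - <<'E'
from h import *
s=cv2.imread("pics/d1s_raw.png")
crop(s,240,265,50,40,14,"d1z.png")
m=np.array([.5234,.2499,0])@M; print("tcp n,m",np.array([.5234,.2499,0])@N,m)
q=lambda p:np.array([(x/6+210,y/6+190) for x,y in p])
print(onm("side",q([(243,505),(410,512),(243,570),(410,572)]),m+.007))
# pockets again in side from frame b_s
E
```

```text
tcp n,m 0.5796366352575929 0.020468049913368674
[[0.6146 0.1166]
 [0.5359 0.1133]
 [0.617  0.0731]
 [0.5366 0.0732]]
```

View pics/d1z.png

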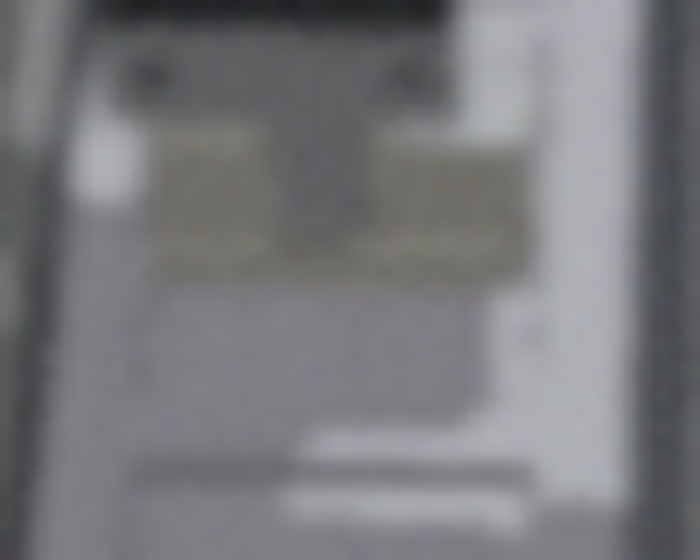

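Run:
```python
from h import *
a=onz("side",[(150/14+240,283/14+265),(525/14+240,281/14+265)],.0709);print(a@N,a@M)
# pocket edges seen in side at z .045 from b_s: rerun ortho with yaw 23.5
s=cv2.imread("pics/b_s.png");o=ortho("side",s,.045,(.5456,.2001),113.5,.34,.13,2300);cv2.imwrite("pics/on_s2.png",o)
t=cv2.imread("pics/b_t.png");o=ortho("top",t,.045,(.5422,.1981),113.5,.34,.13,2300);cv2.imwrite("pics/on_t2.png",o)
```

```text
[0.6166 0.5391] [0.0262 0.0242]
```

View pics/on_s2.png

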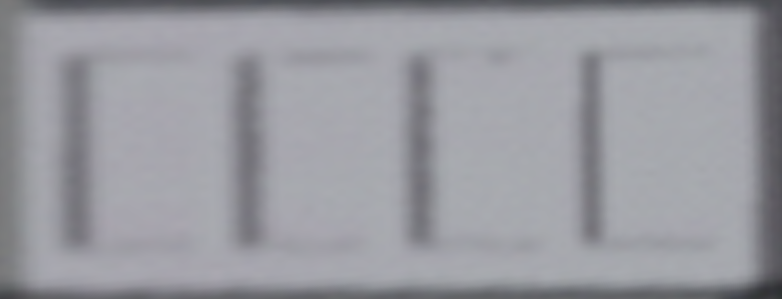

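View pics/on_t2.png

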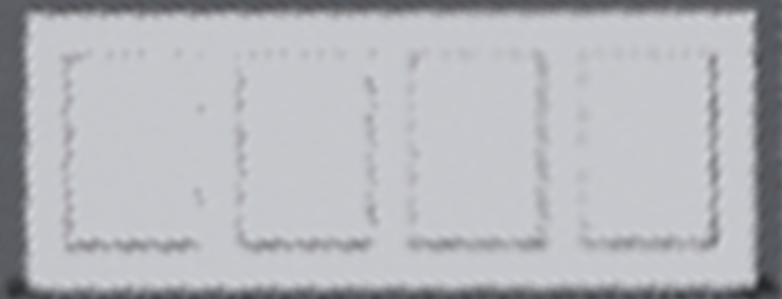

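Request:
drive_tool(
  targets=[
    [[0.007, 0.0035, 0.004], -0.4, 0.0],
    [[0.014, 0.0035, 0.004], -0.4, 0.0],
    [[0.021, 0.0035, 0.004], -0.4, 0.0],
    [[0.021, 0.0035, 0.004], -0.4, 0.0],
  ],
)

```text
t: 18.98
position: [0.5245, 0.2543, 0.067]
tool_rot: [[-0.002, -0.401, 0.916], [-0.001, 0.916, 0.401], [-1.0, 0.0, -0.002]]
contact_force: [0.2, 0.2, -1.5]
gripper_width: 0.147
```

Run:
```python
from h import *
go()
p=arm.state()['position'];print(p@N,p@M)
s=arm.camera("side");t=arm.camera("top")
cv2.imwrite("pics/d2s_raw.png",s)
crop(s,240,255,60,55,11,"d2z.png");crop(t,140,210,80,60,8,"d2t.png")
```

```text
t 18.98 pos [0.5245 0.2543 0.067 ] yaw 113.61 w 0.147 (13.8mm) F [ 0.1907  0.1941 -1.4829] j6 -1.63
0.5824051539340431 0.02409452637228296
```

View pics/d2z.png

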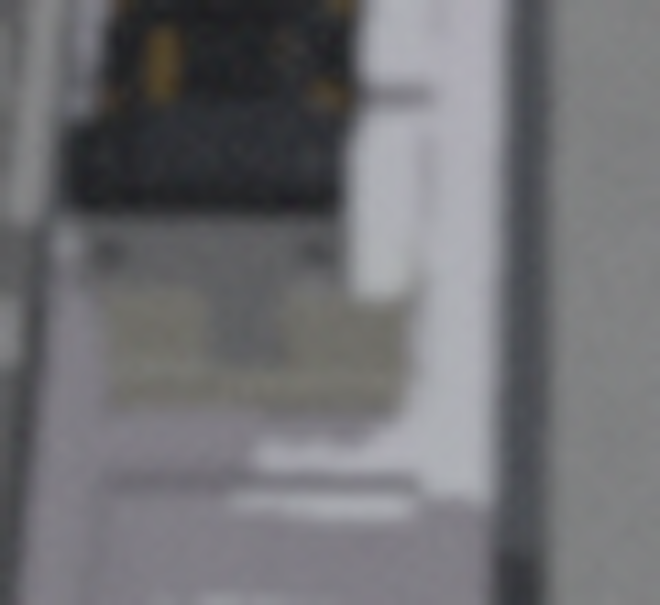

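View pics/d2t.png

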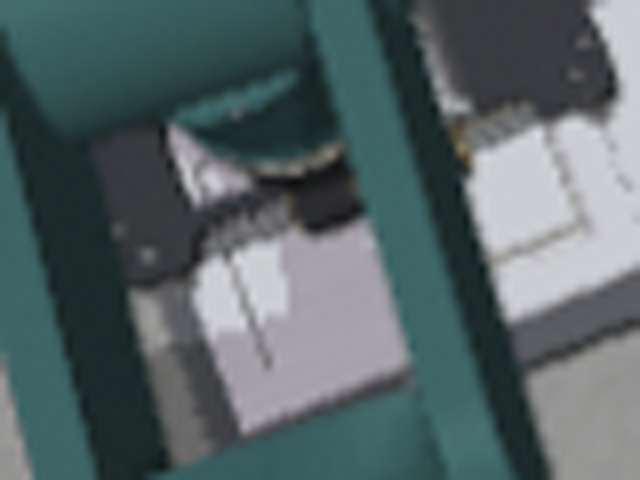

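Run:
```python
from h import *
q=lambda p:np.array([(x/11+240-.45,y/11+255-.45) for x,y in p])
a=onz("side",q([(110,412),(400,412)]),.0469);print(a@N,a@M)
a=onz("side",q([(110,473),(415,473)]),.045);print(a@N,a@M)
print(onm("side",q([(105,412),(408,412),(105,290),(408,290)]),.031))
```

```text
[0.621 0.544] [0.0304 0.0289]
[0.6195 0.5394] [0.0506 0.0491]
[[0.6222 0.0475]
 [0.5418 0.0491]
 [0.6196 0.0932]
 [0.5409 0.0946]]
```

Request:
drive_tool(
  targets=[
    [[0.003, 0, -0.0005], 0, 0.0],
    [[0.006, 0, -0.0005], 0, 0.0],
    [[0.009, 0, -0.0005], 0, 0.0],
    [[0.01, 0, -0.0005], 0, 0.0],
    [[0.01, 0, -0.0005], 0, 0.0],
  ],
)

```text
t: 19.7
position: [0.5248, 0.2544, 0.0582]
tool_rot: [[-0.0, -0.401, 0.916], [0.0, 0.916, 0.401], [-1.0, 0.0, -0.0]]
contact_force: [-0.8, -0.1, -1.7]
gripper_width: 0.149
```

Request:
drive_tool(
  targets=[
    [[0.001, 0, 0], 0, 0.0],
    [[0.002, 0, 0], 0, 0.0],
    [[0.002, 0, 0], 0, 0.0],
  ],
)

```text
t: 20.08
position: [0.525, 0.2545, 0.0571]
tool_rot: [[0.001, -0.401, 0.916], [0.0, 0.916, 0.401], [-1.0, 0.0, 0.001]]
contact_force: [-1.2, -1.0, 1.7]
gripper_width: 0.147
```

Bottom contact at the expected height (0.0571). Release and back off.

Request:
drive_tool(
  targets=[
    [[0, 0, 0], 0, 0.2],
    [[0, 0, 0], 0, 0.42],
    [[0, 0, 0], 0, 0.42],
    [[-0.04, 0, 0], 0, 0.42],
    [[-0.09, 0, 0], 0, 0.42],
    [[-0.14, 0, -0.02], 4, 0.42],
    [[-0.14, -0.04, -0.08], 10, 0.42],
    [[-0.14, -0.1, -0.08], 20, 0.42],
    [[-0.14, -0.15, -0.08], 28, 0.42],
    [[-0.14, -0.2, -0.08], 36, 0.42],
  ],
)

```text
t: 21.32
position: [0.532, 0.0375, 0.1967]
tool_rot: [[0.001, 0.219, 0.976], [0.0, 0.976, -0.219], [-1.0, 0.0, 0.001]]
contact_force: [0.4, -0.3, 0.4]
gripper_width: 0.418
```

Run:
```python
from h import *
s=arm.camera("side");t=arm.camera("top")
cv2.imwrite("pics/e1s_raw.png",s);cv2.imwrite("pics/e1t_raw.png",t)
crop(s,225,215,90,120,5,"e1s.png");crop(t,140,130,290,130,2.7,"e1t.png")
go((.567,-.287,.15,58.3),(.567,-.287,.037,58.3))
```

```text
t 21.43 pos [0.5328 0.0349 0.1959] yaw 77.20 w 0.418 (39.3mm) F [-1.0339  0.3695 -0.0456] j6 -1.39
(0.567, -0.287, 0.15, 58.3) -> shift [ 0.0465 -0.3062  0.1046] turn 18.9
(0.567, -0.287, 0.037, 58.3) -> shift [ 0.1595 -0.306   0.1046] turn 18.9
```

View pics/e1s.png

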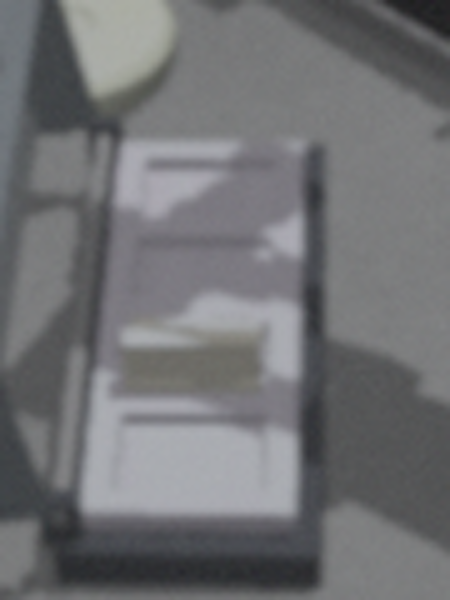

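View pics/e1t.png

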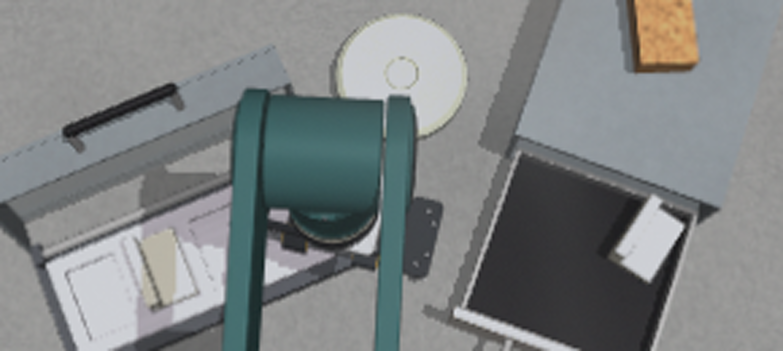

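Run:
```python
from h import *
t=cv2.imread("pics/e1t_raw.png");s=cv2.imread("pics/e1s_raw.png")
o=ortho("top",t,.063,(.60,-.27),-20,.2,.2,3500)
cv2.imwrite("pics/e1o.png",o)
crop(s,270,140,90,80,8,"e1sd.png")
```

```text
(no output)
```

View pics/e1o.png

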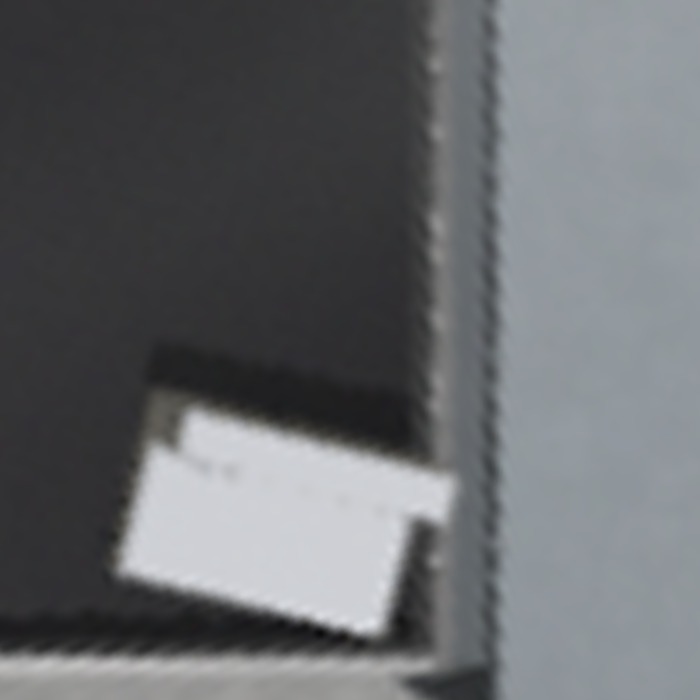

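View pics/e1sd.png

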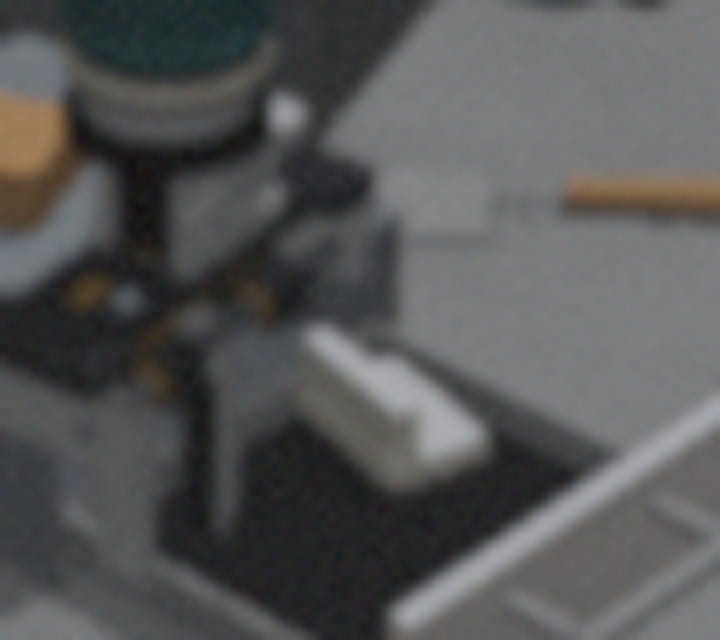

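Run:
```python
from h import *
a=onz("side",[(314/8+270,328/8+140)],.063);d=np.array([np.cos(np.radians(-34.3)),np.sin(np.radians(-34.3))]);print(a,a[:,:2]-.04*d)
go((.581,-.296,.15,55.7),(.581,-.296,.037,55.7))
```

```text
[[ 0.6158 -0.3193  0.063 ]] [[ 0.5828 -0.2968]]
t 21.43 pos [0.5328 0.0349 0.1959] yaw 77.20 w 0.418 (39.3mm) F [-1.0339  0.3695 -0.0456] j6 -1.39
(0.581, -0.296, 0.15, 55.7) -> shift [ 0.0465 -0.3119  0.1203] turn 21.5
(0.581, -0.296, 0.037, 55.7) -> shift [ 0.1595 -0.3117  0.1202] turn 21.5
```

Request:
drive_tool(
  targets=[
    [[0.0, -0.05, 0.02], 3, 0.42],
    [[0.0, -0.1, 0.04], 7, 0.42],
    [[0.0, -0.16, 0.06], 12, 0.42],
    [[0.0, -0.21, 0.08], 16, 0.42],
    [[0.0, -0.26, 0.1], 21, 0.42],
    [[0.0, -0.3, 0.118], 21.5, 0.42],
    [[0.02, -0.312, 0.12], 21.5, 0.42],
    [[0.046, -0.312, 0.12], 21.5, 0.42],
    [[0.046, -0.312, 0.12], 21.5, 0.42],
  ],
)

```text
t: 22.55
position: [0.5802, -0.2888, 0.1461]
tool_rot: [[-0.006, 0.556, 0.831], [0.005, 0.831, -0.556], [-1.0, 0.0, -0.008]]
contact_force: [0.0, 1.0, -0.2]
gripper_width: 0.424
```

Run:
```python
from h import *
go((.581,-.296,.037,55.7))
s=arm.camera("side");crop(s,260,130,110,90,7,"f1s.png")
```

```text
t 22.55 pos [ 0.5802 -0.2888  0.1461] yaw 56.21 w 0.424 (39.9mm) F [ 0.0265  0.9767 -0.1505] j6 -1.53
(0.581, -0.296, 0.037, 55.7) -> shift [ 0.1091 -0.0056  0.0055] turn 0.5
```

View pics/f1s.png

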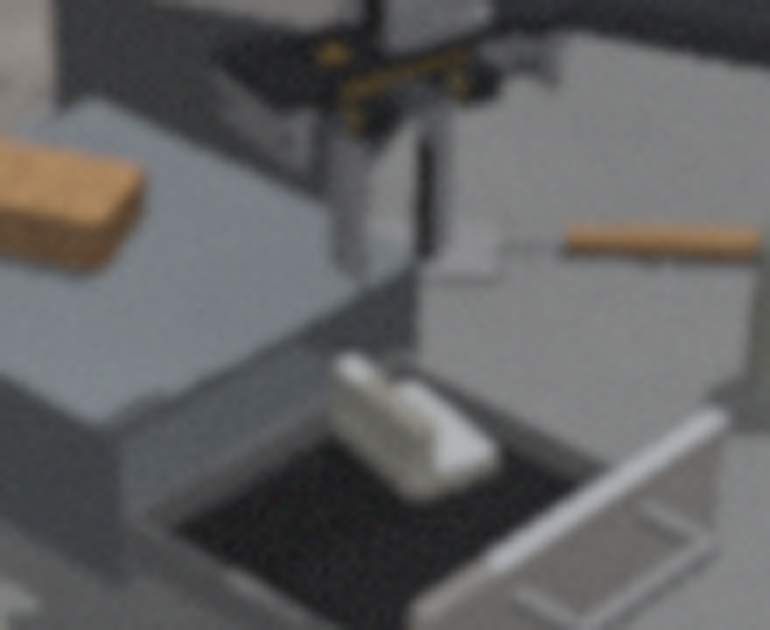

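Request:
drive_tool(
  targets=[
    [[0, 0, 0], 0, 0.42],
    [[0, 0, 0], 0, 0.42],
  ],
)

```text
t: 22.85
position: [0.5827, -0.2911, 0.152]
tool_rot: [[0.002, 0.557, 0.831], [-0.001, 0.831, -0.557], [-1.0, 0.0, 0.003]]
contact_force: [0.4, 0.1, 0.6]
gripper_width: 0.418
```

Run:
```python
from h import *
go((.581,-.296,.037,55.7))
```

```text
t 22.85 pos [ 0.5827 -0.2911  0.152 ] yaw 56.17 w 0.418 (39.3mm) F [0.4296 0.143  0.6216] j6 -1.53
(0.581, -0.296, 0.037, 55.7) -> shift [ 0.115  -0.0051  0.001 ] turn 0.5
```

Request:
drive_tool(
  targets=[
    [[0.03, -0.005, 0.001], 0.5, 0.42],
    [[0.06, -0.005, 0.001], 0.5, 0.42],
    [[0.085, -0.005, 0.001], 0.5, 0.42],
    [[0.1, -0.005, 0.001], 0.5, 0.42],
    [[0.114, -0.005, 0.001], 0.5, 0.42],
    [[0.114, -0.005, 0.001], 0.5, 0.42],
    [[0.114, -0.005, 0.001], 0.5, 0.2],
    [[0.114, -0.005, 0.001], 0.5, 0.0],
    [[0.114, -0.005, 0.001], 0.5, 0.0],
    [[0.114, -0.005, 0.001], 0.5, 0.0],
  ],
)

```text
t: 24.1
position: [0.5806, -0.2962, 0.0372]
tool_rot: [[0.002, 0.565, 0.825], [-0.001, 0.825, -0.565], [-1.0, 0.0, 0.002]]
contact_force: [0.4, -0.4, 2.3]
gripper_width: 0.146
```

Run:
```python
from h import *
# pocket -112.5: TCP m=-.0344-.1125+.020+.0005
n,m=.5795,-.1264
X=n*N+m*M
go((.581,-.296,.2,55.7),(X[0],X[1],.2,113.6)); print(X)
s=arm.camera("side");crop(s,260,130,110,90,7,"f2s.png")
```

```text
t 24.10 pos [ 0.5806 -0.2962  0.0372] yaw 55.62 w 0.146 (13.7mm) F [ 0.4443 -0.4367  2.325 ] j6 -1.53
(0.581, -0.296, 0.2, 55.7) -> shift [-0.1628  0.0005  0.0005] turn -0.1
(np.float64(0.5818381954183306), np.float64(0.11515869203990048), 0.2, 113.6) -> shift [-0.163   0.3403 -0.231 ] turn -58.0
[0.5818 0.1152 0.    ]
```

View pics/f2s.png

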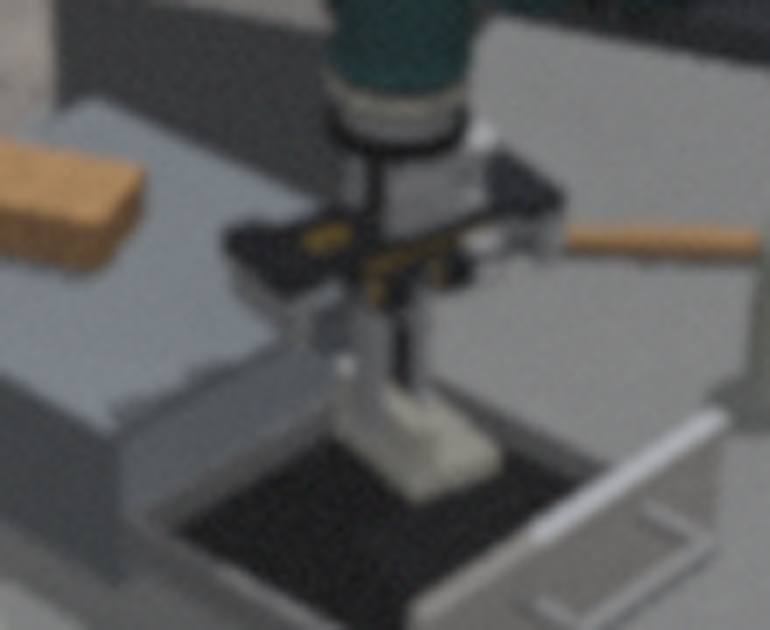

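Request:
drive_tool(
  targets=[
    [[-0.015, 0, 0], 0, 0.0],
    [[-0.05, 0, 0], 0, 0.0],
    [[-0.1, 0, 0], 0, 0.0],
    [[-0.15, 0.005, -0.005], 0, 0.0],
    [[-0.163, 0.03, -0.025], -6, 0.0],
    [[-0.163, 0.07, -0.05], -13, 0.0],
    [[-0.163, 0.11, -0.08], -20, 0.0],
    [[-0.163, 0.15, -0.11], -27, 0.0],
    [[-0.163, 0.19, -0.135], -34, 0.0],
    [[-0.163, 0.23, -0.16], -40, 0.0],
  ],
)

```text
t: 25.4
position: [0.5774, -0.0144, 0.1999]
tool_rot: [[0.0, -0.101, 0.995], [-0.0, 0.995, 0.101], [-1.0, -0.0, 0.0]]
contact_force: [0.7, 0.4, -1.4]
gripper_width: 0.153
```

Request:
drive_tool(
  targets=[
    [[0, 0.03, -0.02], -6, 0.0],
    [[0, 0.05, -0.03], -12, 0.0],
    [[0, 0.06, -0.03], -18, 0.0],
    [[0, 0.06, -0.03], -18, 0.0],
    [[0, 0.06, -0.03], -18, 0.0],
  ],
)

```text
t: 26.02
position: [0.5421, 0.0404, 0.1995]
tool_rot: [[0.0, -0.399, 0.917], [-0.0, 0.917, 0.399], [-1.0, -0.0, -0.0]]
contact_force: [-0.1, 0.3, -1.4]
gripper_width: 0.147
```

Run:
```python
from h import *
X=.5795*N-.1264*M
go((X[0],X[1],.09,113.6))
```

```text
t 26.02 pos [0.5421 0.0404 0.1995] yaw 113.51 w 0.147 (13.8mm) F [-0.1104  0.318  -1.4151] j6 -2.01
(np.float64(0.5818381954183306), np.float64(0.11515869203990048), 0.09, 113.6) -> shift [0.1095 0.0527 0.0662] turn -0.1
```

Request:
drive_tool(
  targets=[
    [[0.01, 0.02, 0.025], 0, 0.0],
    [[0.03, 0.045, 0.055], 0, 0.0],
    [[0.06, 0.053, 0.066], 0, 0.0],
    [[0.09, 0.053, 0.066], 0, 0.0],
    [[0.11, 0.053, 0.066], 0, 0.0],
    [[0.125, 0.053, 0.066], 0, 0.0],
    [[0.125, 0.053, 0.066], 0, 0.0],
  ],
)

```text
t: 26.9
position: [0.5806, 0.1153, 0.0729]
tool_rot: [[-0.003, -0.4, 0.917], [-0.0, 0.917, 0.4], [-1.0, 0.001, -0.003]]
contact_force: [0.2, 0.8, -0.7]
gripper_width: 0.148
```

Run:
```python
from h import *
go()
p=arm.state()['position'];print(p@N,p@M)
s=arm.camera("side");cv2.imwrite("pics/g1s_raw.png",s)
crop(s,235,220,70,60,11,"g1s.png")
```

```text
t 26.90 pos [0.5806 0.1153 0.0729] yaw 113.55 w 0.148 (13.9mm) F [ 0.1776  0.8033 -0.6798] j6 -1.88
0.5784203472639645 -0.1257673548837528
```

View pics/g1s.png

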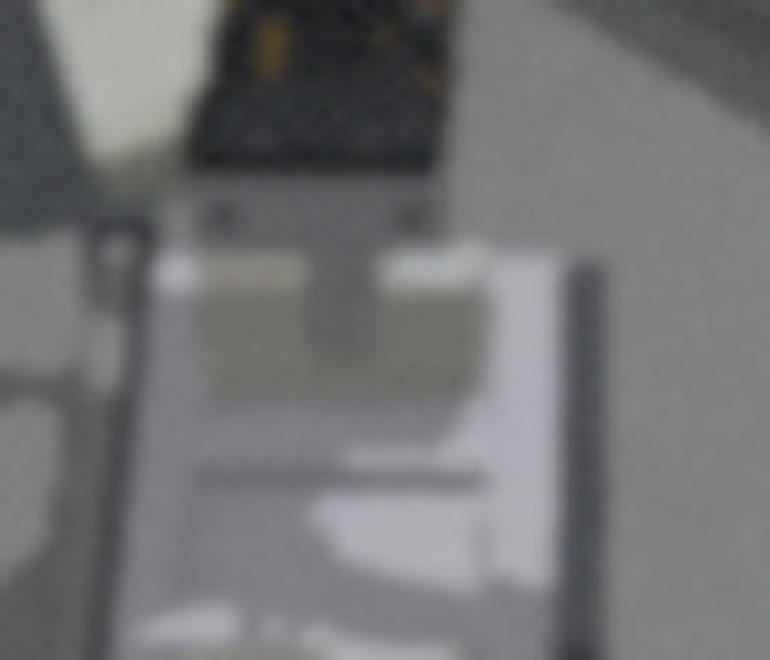

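Run:
```python
from h import *
q=lambda p:np.array([(x/11+235-.45,y/11+220-.45) for x,y in p])
a=onz("side",q([(205,395),(485,395)]),.0537);print(a@N,a@M)
a=onz("side",q([(200,467),(490,467)]),.045);print(a@N,a@M)
print(onm("side",q([(205,395),(485,395),(203,270),(488,290)]),-.1187))
```

```text
[0.6212 0.5409] [-0.1218 -0.123 ]
[0.6215 0.539 ] [-0.1008 -0.1021]
[[0.6208 0.0565]
 [0.5407 0.0576]
 [0.619  0.1035]
 [0.5392 0.0971]]
```

Request:
drive_tool(
  targets=[
    [[0.004, 0, 0], 0, 0.0],
    [[0.008, 0, 0], 0, 0.0],
    [[0.011, 0, 0], 0, 0.0],
    [[0.013, 0, 0], 0, 0.0],
    [[0.014, 0, 0], 0, 0.0],
    [[0.015, 0, 0], 0, 0.0],
    [[0.015, 0, 0], 0, 0.0],
  ],
)

```text
t: 27.82
position: [0.5813, 0.1159, 0.0593]
tool_rot: [[-0.0, -0.401, 0.916], [0.0, 0.916, 0.401], [-1.0, 0.0, -0.0]]
contact_force: [-0.6, -0.1, -1.4]
gripper_width: 0.149
```

Request:
drive_tool(
  targets=[
    [[0.001, 0, 0], 0, 0.0],
    [[0.002, 0, 0], 0, 0.0],
    [[0.003, 0, 0], 0, 0.0],
    [[0.0035, 0, 0], 0, 0.0],
    [[0.0035, 0, 0], 0, 0.0],
  ],
)

```text
t: 28.45
position: [0.5814, 0.1159, 0.0563]
tool_rot: [[0.0, -0.401, 0.916], [0.0, 0.916, 0.401], [-1.0, -0.0, 0.0]]
contact_force: [-0.6, 0.1, 1.0]
gripper_width: 0.148
```

Seated. Release and retreat to a spot clear of both views.

Request:
drive_tool(
  targets=[
    [[0, 0, 0], 0, 0.2],
    [[0, 0, 0], 0, 0.42],
    [[0, 0, 0], 0, 0.42],
    [[-0.04, 0, 0], 0, 0.42],
    [[-0.09, 0, 0], 0, 0.42],
    [[-0.14, 0, -0.02], 4, 0.42],
    [[-0.15, -0.04, -0.07], 14, 0.42],
    [[-0.15, -0.08, -0.13], 24, 0.42],
    [[-0.15, -0.1, -0.19], 34, 0.42],
    [[-0.15, -0.12, -0.24], 44, 0.42],
  ],
)

```text
t: 29.7
position: [0.4107, -0.0889, 0.206]
tool_rot: [[0.001, 0.353, 0.936], [-0.001, 0.936, -0.353], [-1.0, -0.0, 0.001]]
contact_force: [-0.4, -0.6, 0.5]
gripper_width: 0.417
```

Request:
drive_tool(
  targets=[
    [[0, -0.02, 0], 10, 0.42],
    [[0, -0.04, 0], 20, 0.42],
    [[0, -0.04, 0], 30, 0.42],
    [[0, -0.04, 0], 40, 0.42],
    [[0, -0.04, 0], 40, 0.42],
  ],
)

```text
t: 30.32
position: [0.3981, -0.1252, 0.2059]
tool_rot: [[0.0, 0.868, 0.496], [-0.0, 0.496, -0.868], [-1.0, 0.0, 0.0]]
contact_force: [-0.2, -0.1, -0.7]
gripper_width: 0.419
```

Run:
```python
from h import *
go()
s=arm.camera("side");t=arm.camera("top")
cv2.imwrite("pics/i1s_raw.png",s);cv2.imwrite("pics/i1t_raw.png",t)
crop(s,225,215,90,110,5,"i1s.png")
cv2.imwrite("pics/i1o.png",ortho("top",t,.045,(.5422,.1981),113.5,.34,.2,2300))
crop(t,290,130,150,130,5,"i1d.png")
```

```text
t 30.32 pos [ 0.3981 -0.1252  0.2059] yaw 29.72 w 0.419 (39.4mm) F [-0.1567 -0.1195 -0.7007] j6 -0.96
```

View pics/i1s.png

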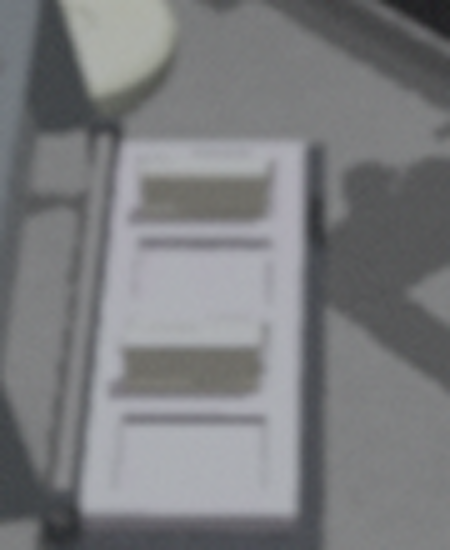

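View pics/i1o.png

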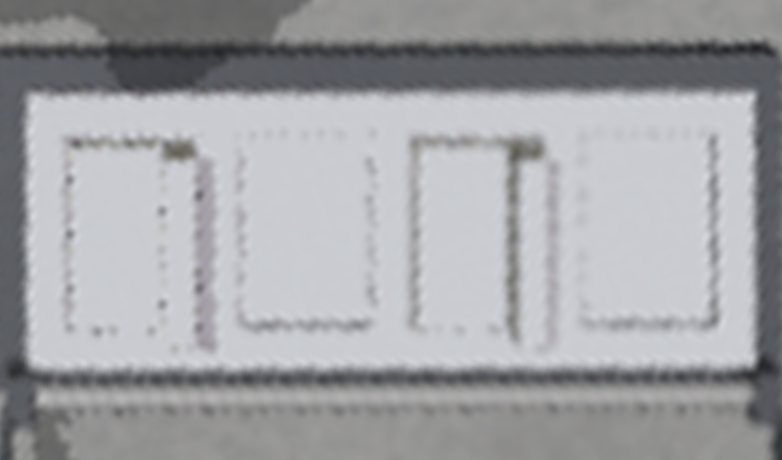

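View pics/i1d.png

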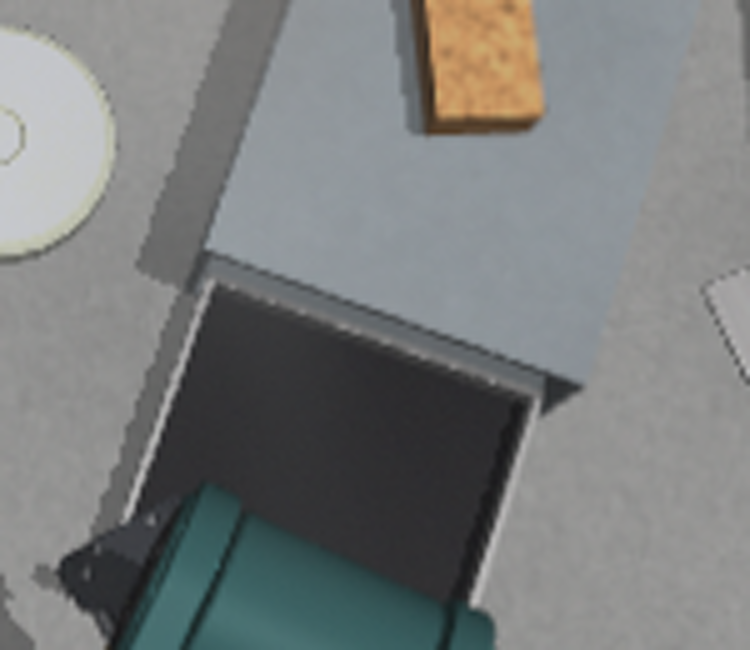

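Run:
```python
from h import *
go((.396,-.184,.2,-20),(.396,-.184,.05,-20))
```

```text
t 30.43 pos [ 0.3981 -0.1251  0.2059] yaw 29.78 w 0.420 (39.5mm) F [-0.6039  0.4866  0.0956] j6 -0.96
(0.396, -0.184, 0.2, -20) -> shift [ 0.0059 -0.0311  0.0501] turn 49.8
(0.396, -0.184, 0.05, -20) -> shift [ 0.1559 -0.0311  0.05  ] turn 49.8
```

Request:
drive_tool(
  targets=[
    [[0.006, -0.015, 0.025], 10, 0.42],
    [[0.006, -0.031, 0.05], 20, 0.42],
    [[0.006, -0.031, 0.05], 30, 0.42],
    [[0.006, -0.031, 0.05], 40, 0.42],
    [[0.006, -0.031, 0.05], 49.8, 0.42],
    [[0.006, -0.031, 0.05], 49.8, 0.42],
    [[0.04, -0.031, 0.05], 49.8, 0.42],
    [[0.07, -0.031, 0.05], 49.8, 0.42],
    [[0.07, -0.031, 0.05], 49.8, 0.42],
  ],
)

```text
t: 31.55
position: [0.3943, -0.1828, 0.1334]
tool_rot: [[-0.005, 0.94, -0.342], [0.003, -0.342, -0.94], [-1.0, -0.006, -0.001]]
contact_force: [0.4, 0.2, -0.3]
gripper_width: 0.423
```

Run:
```python
from h import *
go((.396,-.184,.05,-20))
```

```text
t 31.55 pos [ 0.3943 -0.1828  0.1334] yaw -19.99 w 0.423 (39.8mm) F [ 0.4228  0.1869 -0.2631] j6 -0.22
(0.396, -0.184, 0.05, -20) -> shift [0.0834 0.0025 0.0007] turn 0.0
```

Request:
drive_tool(
  targets=[
    [[0.03, 0.002, 0.001], 0, 0.42],
    [[0.06, 0.002, 0.001], 0, 0.42],
    [[0.083, 0.002, 0.001], 0, 0.42],
    [[0.083, 0.002, 0.001], 0, 0.42],
    [[0.083, 0.002, 0.001], 0, 0.2],
    [[0.083, 0.002, 0.001], 0, 0.0],
    [[0.083, 0.002, 0.001], 0, 0.0],
    [[0.083, 0.002, 0.001], 0, 0.0],
  ],
)

```text
t: 32.55
position: [0.3977, -0.1858, 0.0538]
tool_rot: [[0.001, 0.939, -0.345], [-0.001, -0.345, -0.939], [-1.0, 0.001, 0.0]]
contact_force: [-1.2, 1.1, 4.0]
gripper_width: 0.117
```

Request:
drive_tool(
  targets=[
    [[0, 0.01, 0], 0, 0.0],
    [[0, 0.03, 0], 0, 0.0],
    [[0, 0.05, 0], 0, 0.0],
    [[0, 0.07, 0], 0, 0.0],
    [[0, 0.09, 0], 0, 0.0],
    [[0, 0.11, 0], 0, 0.0],
    [[0, 0.13, 0], 0, 0.0],
    [[0, 0.15, 0], 0, 0.0],
    [[0, 0.168, 0], 0, 0.0],
    [[0, 0.178, 0], 0, 0.0],
  ],
)

```text
t: 33.8
position: [0.5663, -0.2464, 0.0538]
tool_rot: [[0.002, 0.939, -0.344], [0.001, -0.344, -0.939], [-1.0, 0.002, -0.002]]
contact_force: [-0.4, 3.1, 5.7]
gripper_width: 0.121
```

Request:
drive_tool(
  targets=[
    [[0, 0.005, 0], 0, 0.0],
    [[0, 0.01, 0], 0, 0.0],
    [[0, 0.014, 0], 0, 0.0],
    [[0, 0.017, 0], 0, 0.0],
    [[0, 0.019, 0], 0, 0.0],
    [[0, 0.021, 0], 0, 0.0],
    [[0, 0.023, 0], 0, 0.0],
    [[0, 0.025, 0], 0, 0.0],
    [[0, 0.025, 0], 0, 0.0],
  ],
)

```text
t: 34.92
position: [0.5833, -0.2525, 0.0538]
tool_rot: [[-0.011, 0.939, -0.344], [0.006, -0.344, -0.939], [-1.0, -0.013, -0.002]]
contact_force: [-15.0, 8.5, 13.9]
gripper_width: 0.119
```

Request:
drive_tool(
  targets=[
    [[0, 0.019, 0], 0, 0.0],
    [[0, 0.019, 0], 0, 0.3],
    [[0, 0.019, 0], 0, 0.42],
    [[0, 0.019, 0], 0, 0.42],
  ],
)

```text
t: 35.42
position: [0.5921, -0.2558, 0.0531]
tool_rot: [[-0.032, 0.938, -0.344], [0.014, -0.344, -0.939], [-0.999, -0.035, -0.002]]
contact_force: [-38.8, 16.7, 24.3]
gripper_width: 0.412
```

Request:
drive_tool(
  targets=[
    [[0, -0.015, 0], 0, 0.42],
    [[0, -0.022, 0], 0, 0.42],
    [[0, -0.022, 0], 0, 0.42],
  ],
)

```text
t: 35.8
position: [0.5852, -0.2547, 0.0525]
tool_rot: [[0.0, 0.939, -0.345], [-0.0, -0.345, -0.939], [-1.0, 0.0, 0.0]]
contact_force: [-0.6, -0.4, 1.2]
gripper_width: 0.417
```

Request:
drive_tool(
  targets=[
    [[-0.04, -0.002, 0], 0, 0.42],
    [[-0.09, -0.002, 0], 0, 0.42],
    [[-0.14, -0.002, 0], 0, 0.42],
    [[-0.2, -0.002, 0], 0, 0.42],
    [[-0.21, -0.06, 0], 0, 0.42],
    [[-0.21, -0.12, 0], 0, 0.42],
    [[-0.21, -0.18, 0], 0, 0.42],
    [[-0.21, -0.18, 0], 0, 0.42],
  ],
)

```text
t: 36.8
position: [0.4139, -0.1914, 0.2632]
tool_rot: [[0.001, 0.938, -0.346], [-0.001, -0.346, -0.938], [-1.0, 0.001, 0.0]]
contact_force: [1.0, -0.3, 0.6]
gripper_width: 0.421
```

Run:
```python
from h import *
# guard bar gripped at (.6627,.2485,.2118) open; centre slightly
go((.64,.239,.30,23.5),(.662,.248,.30,23.5))
s=arm.camera("side");t=arm.camera("top");cv2.imwrite("pics/j1t_raw.png",t);cv2.imwrite("pics/j1s_raw.png",s)
crop(t,300,100,140,150,4,"j1t.png");crop(s,170,140,200,150,4,"j1s.png")
```

```text
t 36.80 pos [ 0.4139 -0.1914  0.2632] yaw -20.22 w 0.421 (39.6mm) F [ 1.0487 -0.3409  0.5885] j6 -0.20
(0.64, 0.239, 0.3, 23.5) -> shift [-0.0368  0.0634 -0.482 ] turn -43.7
(0.662, 0.248, 0.3, 23.5) -> shift [-0.0368  0.0809 -0.4981] turn -43.7
```

View pics/j1t.png

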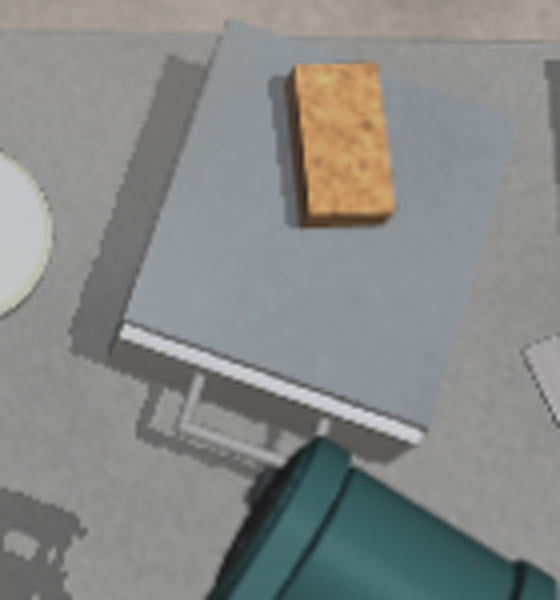

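View pics/j1s.png

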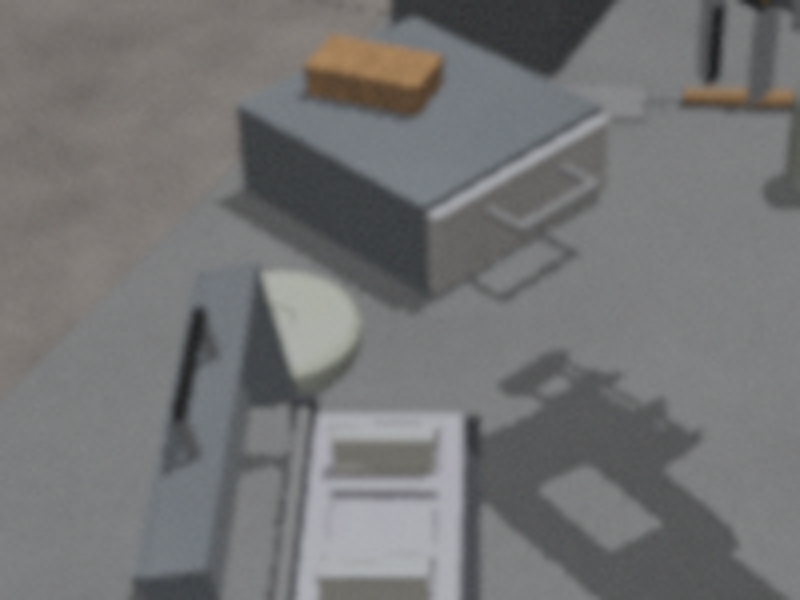

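Request:
drive_tool(
  targets=[
    [[-0.02, 0.0, -0.05], -6, 0.42],
    [[-0.037, 0.01, -0.1], -12, 0.42],
    [[-0.037, 0.02, -0.16], -18, 0.42],
    [[-0.037, 0.03, -0.22], -24, 0.42],
    [[-0.037, 0.04, -0.28], -30, 0.42],
    [[-0.037, 0.05, -0.34], -36, 0.42],
    [[-0.037, 0.06, -0.4], -42, 0.42],
    [[-0.037, 0.06, -0.45], -43.7, 0.42],
    [[-0.037, 0.063, -0.482], -43.7, 0.42],
    [[-0.037, 0.063, -0.482], -43.7, 0.42],
  ],
)

```text
t: 38.15
position: [0.6436, 0.2411, 0.2965]
tool_rot: [[-0.003, 0.916, 0.402], [-0.0, 0.402, -0.916], [-1.0, -0.003, -0.001]]
contact_force: [0.6, -0.0, 0.6]
gripper_width: 0.419
```

Run:
```python
from h import *
go((.6615,.248,.30,23.5),(.6615,.248,.2118,23.5))
s=arm.camera("side");crop(s,190,150,120,110,6,"k1s.png")
```

```text
t 38.15 pos [0.6436 0.2411 0.2965] yaw 23.71 w 0.419 (39.4mm) F [ 0.5865 -0.0339  0.5552] j6 -0.14
(0.6615, 0.248, 0.3, 23.5) -> shift [-0.0035  0.0192  0.0009] turn 0.2
(0.6615, 0.248, 0.2118, 23.5) -> shift [0.0847 0.0194 0.001 ] turn 0.2
```

View pics/k1s.png

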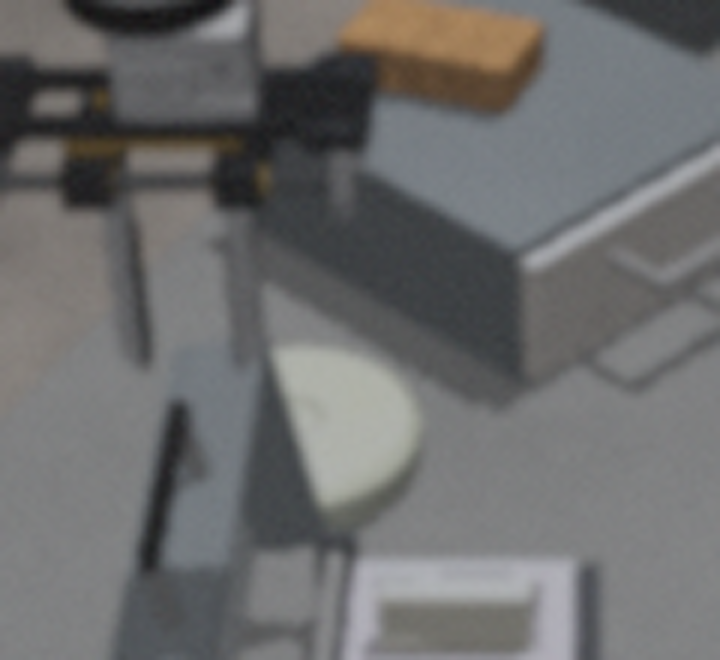

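Shift forward first, then straight down onto the bar and grip.

Request:
drive_tool(
  targets=[
    [[0, 0.019, 0.001], 0.2, 0.42],
    [[0, 0.019, 0.001], 0.2, 0.42],
    [[0.025, 0.019, 0.001], 0.2, 0.42],
    [[0.05, 0.019, 0.001], 0.2, 0.42],
    [[0.07, 0.019, 0.001], 0.2, 0.42],
    [[0.085, 0.019, 0.001], 0.2, 0.42],
    [[0.085, 0.019, 0.001], 0.2, 0.42],
    [[0.085, 0.019, 0.001], 0.2, 0.2],
    [[0.085, 0.019, 0.001], 0.2, 0.0],
    [[0.085, 0.019, 0.001], 0.2, 0.0],
  ],
  squeeze=25,
)

```text
t: 39.45
position: [0.661, 0.2455, 0.2166]
tool_rot: [[0.005, 0.918, 0.396], [0.002, 0.396, -0.918], [-1.0, 0.006, 0.0]]
contact_force: [3.2, 1.1, 1.8]
gripper_width: 0.137
```

Request:
drive_tool(
  targets=[
    [[0, 0, 0], 0, 0.0],
    [[0, 0, 0], 0, 0.0],
  ],
)

```text
t: 39.7
position: [0.6607, 0.2454, 0.2168]
tool_rot: [[0.005, 0.918, 0.396], [0.002, 0.396, -0.918], [-1.0, 0.005, 0.0]]
contact_force: [4.2, 1.2, 5.8]
gripper_width: 0.12
```

Run:
```python
from h import *
f=lambda t:np.array([-.184*np.cos(t)+.025*np.sin(t),.184*np.sin(t)+.025*np.cos(t)])
o=f(np.radians(100.3))
for d in [99,97,94,90,86,82,78,74,70,66,62,58,54,50,46,42,38,34,30,26,22,18.5,15,12,9,7,5,3.5,2,1,0]:
    a=f(np.radians(d))-o; print(d,"toolx %.3f tooly %.3f"%(-a[1],a[0]))
```

```text
99 toolx -0.001 tooly -0.004
97 toolx -0.003 tooly -0.010
94 toolx -0.005 tooly -0.020
90 toolx -0.007 tooly -0.032
86 toolx -0.009 tooly -0.045
82 toolx -0.009 tooly -0.058
78 toolx -0.009 tooly -0.071
74 toolx -0.007 tooly -0.084
70 toolx -0.005 tooly -0.097
66 toolx -0.002 tooly -0.109
62 toolx 0.002 tooly -0.122
58 toolx 0.007 tooly -0.134
54 toolx 0.013 tooly -0.145
50 toolx 0.020 tooly -0.157
46 toolx 0.027 tooly -0.167
42 toolx 0.035 tooly -0.178
38 toolx 0.044 tooly -0.187
34 toolx 0.053 tooly -0.196
30 toolx 0.063 tooly -0.204
26 toolx 0.073 tooly -0.212
22 toolx 0.084 tooly -0.219
18.5 toolx 0.094 tooly -0.224
15 toolx 0.105 tooly -0.229
12 toolx 0.114 tooly -0.232
9 toolx 0.123 tooly -0.235
7 toolx 0.129 tooly -0.237
5 toolx 0.136 tooly -0.239
3.5 toolx 0.140 tooly -0.240
2 toolx 0.145 tooly -0.241
1 toolx 0.148 tooly -0.241
0 toolx 0.152 tooly -0.241
```

Request:
drive_tool(
  targets=[
    [[0, 0.002, 0], 0, 0.2],
    [[0.004, 0.002, 0], 0, 0.2],
    [[0.007, 0.002, 0], 0, 0.2],
    [[0.007, 0.002, 0], 0, 0.0],
    [[0.007, 0.002, 0], 0, 0.0],
    [[0.007, 0.002, 0], 0, 0.0],
  ],
  squeeze=25,
)

```text
t: 40.45
position: [0.6609, 0.2456, 0.2065]
tool_rot: [[-0.002, 0.918, 0.396], [-0.001, 0.396, -0.918], [-1.0, -0.002, -0.0]]
contact_force: [0.9, 0.6, -5.4]
gripper_width: 0.122
```

Request:
drive_tool(
  targets=[
    [[-0.001, -0.004, 0], 0, 0.0],
    [[-0.003, -0.01, 0], 0, 0.0],
    [[-0.005, -0.02, 0], 0, 0.0],
    [[-0.007, -0.032, 0], 0, 0.0],
    [[-0.009, -0.045, 0], 0, 0.0],
    [[-0.009, -0.058, 0], 0, 0.0],
    [[-0.009, -0.071, 0], 0, 0.0],
    [[-0.007, -0.084, 0], 0, 0.0],
    [[-0.005, -0.097, 0], 0, 0.0],
    [[-0.002, -0.109, 0], 0, 0.0],
  ],
)

```text
t: 41.7
position: [0.5613, 0.2016, 0.21]
tool_rot: [[0.003, 0.919, 0.395], [-0.0, 0.395, -0.919], [-1.0, 0.003, 0.002]]
contact_force: [5.9, -1.3, -10.5]
gripper_width: 0.119
```

Request:
drive_tool(
  targets=[
    [[0.005, -0.012, 0], 0, 0.0],
    [[0.01, -0.024, 0], 0, 0.0],
    [[0.016, -0.035, 0], 0, 0.0],
    [[0.023, -0.047, 0], 0, 0.0],
    [[0.03, -0.057, 0], 0, 0.0],
    [[0.038, -0.068, 0], 0, 0.0],
    [[0.047, -0.077, 0], 0, 0.0],
    [[0.056, -0.086, 0], 0, 0.0],
    [[0.066, -0.094, 0], 0, 0.0],
    [[0.076, -0.102, 0], 0, 0.0],
  ],
)

```text
t: 42.95
position: [0.4679, 0.1616, 0.1343]
tool_rot: [[0.003, 0.918, 0.395], [-0.0, 0.395, -0.919], [-1.0, 0.003, 0.002]]
contact_force: [4.7, -3.2, -0.7]
gripper_width: 0.116
```

Request:
drive_tool(
  targets=[
    [[0.009, -0.006, 0], 0, 0.0],
    [[0.018, -0.011, 0], 0, 0.0],
    [[0.027, -0.015, 0], 0, 0.0],
    [[0.035, -0.018, 0], 0, 0.0],
    [[0.042, -0.02, 0], 0, 0.0],
    [[0.048, -0.022, 0], 0, 0.0],
    [[0.053, -0.024, 0], 0, 0.0],
    [[0.058, -0.025, 0], 0, 0.0],
    [[0.062, -0.026, 0], 0, 0.0],
    [[0.065, -0.027, 0], 0, 0.0],
  ],
)

```text
t: 44.2
position: [0.4432, 0.1517, 0.0688]
tool_rot: [[0.001, 0.918, 0.396], [0.001, 0.396, -0.918], [-1.0, 0.001, -0.0]]
contact_force: [3.4, -2.7, -0.2]
gripper_width: 0.119
```

Request:
drive_tool(
  targets=[
    [[0.002, 0, 0], 0, 0.0],
    [[0.004, -0.001, 0], 0, 0.0],
    [[0.006, -0.001, 0], 0, 0.0],
    [[0.0075, -0.001, 0], 0, 0.0],
    [[0.009, -0.002, 0], 0, 0.0],
    [[0.0105, -0.002, 0], 0, 0.0],
    [[0.0115, -0.002, 0], 0, 0.0],
    [[0.0125, -0.002, 0], 0, 0.0],
    [[0.0135, -0.002, 0], 0, 0.0],
    [[0.0135, -0.002, 0], 0, 0.0],
  ],
)

```text
t: 45.45
position: [0.4417, 0.1514, 0.059]
tool_rot: [[0.002, 0.918, 0.396], [0.001, 0.396, -0.918], [-1.0, 0.003, -0.0]]
contact_force: [-2.2, -2.0, 15.7]
gripper_width: 0.118
```

Request:
drive_tool(
  targets=[
    [[-0.002, 0, 0], 0, 0.0],
    [[-0.002, 0, 0], 0, 0.0],
  ],
)

```text
t: 45.7
position: [0.4417, 0.1514, 0.0591]
tool_rot: [[0.002, 0.918, 0.396], [0.001, 0.396, -0.918], [-1.0, 0.003, -0.0]]
contact_force: [1.7, -0.4, 7.7]
gripper_width: 0.116
```

Run:
```python
from h import *
go()
s=arm.camera("side");crop(s,225,205,90,130,5,"l1s.png");crop(cv2.imread("pics/side0.png"),225,205,90,130,5,"l0s.png")
a=cv2.imread("pics/l0s.png");b=cv2.imread("pics/l1s.png");cv2.imwrite("pics/l01.png",cv2.resize(np.hstack([a,b]),None,fx=.88,fy=.88))
```

```text
t 45.70 pos [0.4417 0.1514 0.0591] yaw 23.33 w 0.116 (10.9mm) F [ 1.7491 -0.3774  7.686 ] j6 -0.20
```

View pics/l01.png

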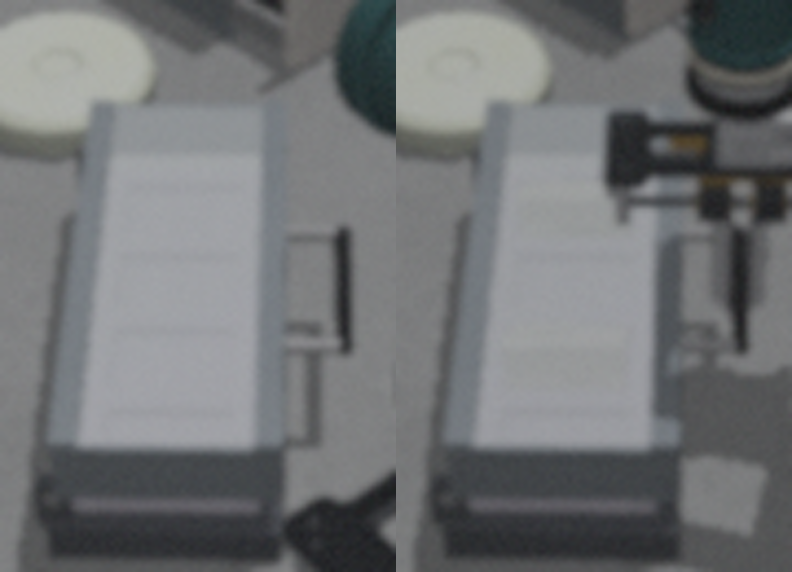

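Request:
drive_tool(
  targets=[
    [[-0.003, 0, 0], 0, 0.15],
    [[-0.003, 0, 0], 0, 0.35],
    [[-0.003, 0, 0], 0, 0.42],
    [[-0.03, 0, 0], 0, 0.42],
    [[-0.07, 0, 0], 0, 0.42],
    [[-0.12, 0, 0], 0, 0.42],
    [[-0.17, 0, 0], 0, 0.42],
    [[-0.2, -0.05, 0], 0, 0.42],
    [[-0.2, -0.1, 0.04], 0, 0.42],
    [[-0.2, -0.12, 0.06], 0, 0.42],
  ],
)

```text
t: 47.0
position: [0.3526, 0.0471, 0.2576]
tool_rot: [[0.0, 0.918, 0.396], [-0.0, 0.396, -0.918], [-1.0, 0.0, 0.0]]
contact_force: [-0.6, -0.4, -0.5]
gripper_width: 0.418
```

Run:
```python
from h import *
go()
s=arm.camera("side");t=arm.camera("top");cv2.imwrite("pics/z_s.png",s);cv2.imwrite("pics/z_t.png",t)
s0=cv2.imread("pics/side0.png")
a=np.hstack([s0[205:335,225:315],s[205:335,225:315]]);cv2.imwrite("pics/zc.png",cv2.resize(a,None,fx=4.4,fy=4.4,interpolation=cv2.INTER_CUBIC))
```

```text
t 47.00 pos [0.3526 0.0471 0.2576] yaw 23.31 w 0.418 (39.3mm) F [-0.5774 -0.3765 -0.5478] j6 -0.43
```

View pics/zc.png

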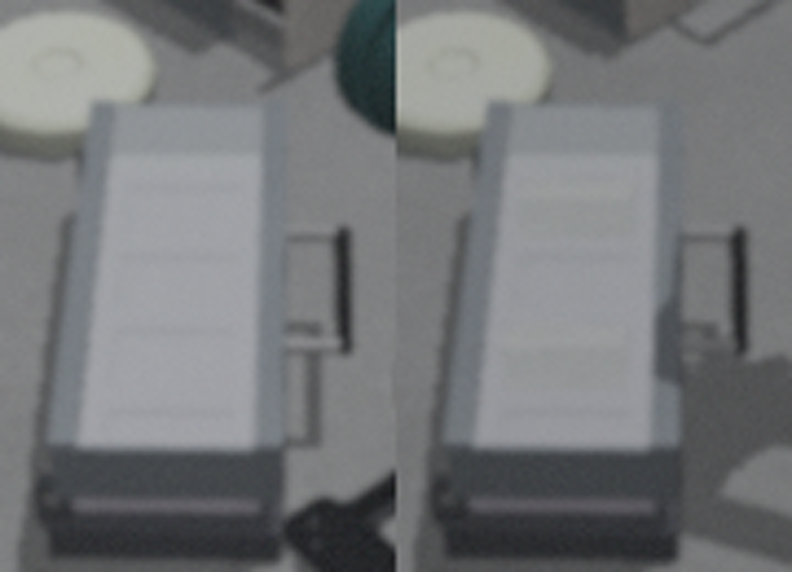

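View pics/z_t.png

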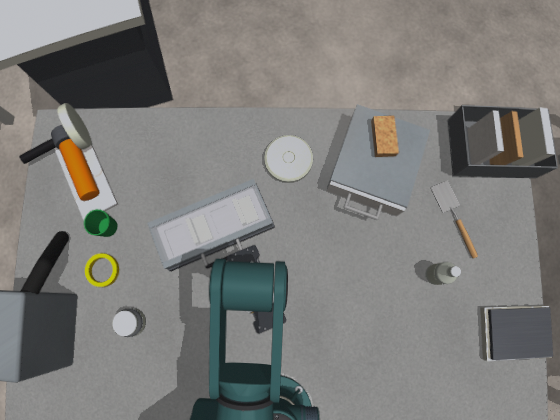

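Run:
```python
from rig import arm
print(arm.close_job())
```

```text
the job is handed in; nothing more can be done
None
```

The job is handed in at about 47 s of the 210 s allowed. Two samples were in the drawer. Both now sit in their own pockets, at +37.5 mm and −112.5 mm along the nest's y, slab down and upstand up. The guard is down and the drawer is shut.

**What I did**
- I lifted the guard back to its open stop along its arc while gripping the bar, and opened the drawer fully.
- After I seated the first sample, I found the second had moved about 17 mm in the drawer. I measured it again before gripping it.
- I shut the drawer, then lowered the guard along its arc, with the last 10 mm at about 8–16 mm/s, and let go only once it was on its stop.

**Last checks**
- **Samples:** both touched the pocket floor at the expected height (within about 0.1 mm). In both camera views they look square and inside the pocket rims.
- **Guard:** its side view matches the picture from the start, when it was down.
- **Drawer:** the handle moved 200 mm from the open stop and then met a firm stop. The panel sits against the cabinet in the final top view.
- **Bench:** the other things look unmoved in the final top view.

**What went wrong or disagreed**
- When letting go of the drawer handle I commanded a shift the wrong way. The fingers pushed on the already shut drawer with about 49 N (wrist limit 120 N). It was probably a finger that pressed, not the gripper's body, but the 40 N limit for the body may be in question there. I backed off and nothing moved.
- The two cameras differed by about 4 mm in the nest's x. I used the touch reading from the guard bar and the side camera instead of the top camera, and both samples then dropped in with almost no sideways force.

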